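Cool a specimen carrier with a scoopful of cold pucks

TASK

Pick up the scoop from the blue mat, scoop cooling pucks out of the blue tub and tip at least three of them into the empty compartment of the white specimen carrier. Do not touch the pucks with the gripper and leave no puck lying anywhere but in the tub or that compartment; leave the specimen pots, the amber jar and the tape roll undisturbed. Finish by standing the scoop upright on the mat again and letting go.

Things in the scene. Friction and masses are not known exactly. Their poses are not given: they have to be found in the camera images.
- mat: thin flat blue mat fixed to the table, 300 (its x) by 200 (its y) mm, 2 mm thick; origin under its centre at table height. The scoop starts on it.
- scoop: loose smooth aluminium scoop, about 0.2 kg, with a black bar handle raised over its back. Origin: centre of its underside; x points out of the mouth. Flat floor 100 mm (x, -50 to +50) by 96 mm (y), 2 mm thick; back wall 38 mm high at x -50; side walls 2 mm thick, 37 mm high from x -50 to -5 and 19 mm high from x -5 to +20; the front 30 mm have no sides. It stands by itself.
- scoop_grip (a point): middle of the scoop's handle bar, at (-55, 0, 80) mm in the scoop's frame. The bar is level, 100 mm long along the scoop's x (from x -110 to -10), 20 mm wide (y), 22 mm high (z 69 to 91), on a 16 mm wide (y), 12 mm thick (x) neck that rises from the back wall at x -52. Take it from above across its 20 mm width.
- scoop_bowl (a point): middle of the hollow of the scoop's bowl, at (0, 0, 20) mm in the scoop's frame
- tub: open blue plastic tub fixed to the table, 280 (its x) by 180 (its y) by 50 mm high outside, walls and floor 4 mm, with a thin 8 mm rim flange outside; origin under its centre at table height. The pucks lie on its floor mostly in its +x half; the 120 mm at its -x end are free at the start. It may stand on either side of the mat.
- carrier: open white plastic carrier box fixed to the table, 240 (its x) by 160 (its y) by 65 mm high outside, walls and floor 6 mm; origin under its centre at table height. A 6 mm cross wall, also 65 mm high at its top, at x +30 to +36 parts it into the empty compartment (x -114 to +30, y -74 to +74, grey floor) and the compartment of the pots (x +36 to +114). It stands on the other side of the mat from the tub.
- bay (a point): centre of the empty compartment's floor, 6 mm above the table; axes as the carrier. The compartment is 144 (x) by 148 (y) mm inside, its rim 59 mm above this point.
- puck0: hard orange plastic cooling puck, 26 mm across, 20 mm high, edges well rounded (flat face 14 mm across), smooth, 15 g (slides off the scoop when its floor leans about 25 degrees; climbs over the lip when pushed against the tub wall); origin: centre of one flat face (its underside at the start), z through the puck
- puck1: another such puck
- puck2: another such puck
- puck3: another such puck
- puck4: another such puck
- puck5: another such puck
- puck6: another such puck
- pot0: bystander: white specimen pot with red lid, 44 mm across, 62 mm high, standing loose in the carrier's other compartment; origin under its centre
- pot1: bystander: the same with a yellow lid
- jar: bystander: amber jar with blue cap, 64 mm across, 90 mm high, loose on the table beyond the mat; origin under its centre
- tape: bystander: roll of white tape lying flat, 72 mm across, 24 mm high, loose on the table beyond the mat; origin under its centre

How it is judged:
On the way:
1. at least one puck is carried in the bowl of the scoop, the scoop's underside (its origin) more than 60 mm above the table (height (world z) of scoop above 0.06 m and distance between any of puck0, puck1, puck2, puck3, puck4, puck5, puck6 and scoop_bowl below 0.06 m), for 0.2 s.
At the end, for the whole second after the job is handed in: At least three pucks lie inside the carrier's empty compartment, below its rim, and every other puck there or inside the tub, all at rest; the scoop stands upright (within 0.1 rad) and still on the mat, the centre of its bowl over the mat (((horizontal distance between each of puck0, puck1 and bay below 0.11 m and horizontal distance between any of puck2, puck3, puck4, puck5, puck6 and bay below 0.11 m) or (horizontal distance between each of puck0, puck2 and bay below 0.11 m and horizontal distance between any of puck3, puck4, puck5, puck6 and bay below 0.11 m) or (horizontal distance between each of puck0, puck3 and bay below 0.11 m and horizontal distance between any of puck4, puck5, puck6 and bay below 0.11 m) or (horizontal distance between each of puck0, puck4 and bay below 0.11 m and horizontal distance between any of puck5, puck6 and bay below 0.11 m) or (horizontal distance between each of puck0, puck5 and bay below 0.11 m and horizontal distance between puck6 and bay below 0.11 m) or (horizontal distance between each of puck1, puck2 and bay below 0.11 m and horizontal distance between any of puck3, puck4, puck5, puck6 and bay below 0.11 m) or (horizontal distance between each of puck1, puck3 and bay below 0.11 m and horizontal distance between any of puck4, puck5, puck6 and bay below 0.11 m) or (horizontal distance between each of puck1, puck4 and bay below 0.11 m and horizontal distance between any of puck5, puck6 and bay below 0.11 m) or (horizontal distance between each of puck1, puck5 and bay below 0.11 m and horizontal distance between puck6 and bay below 0.11 m) or (horizontal distance between each of puck2, puck3 and bay below 0.11 m and horizontal distance between any of puck4, puck5, puck6 and bay below 0.11 m) or (horizontal distance between each of puck2, puck4 and bay below 0.11 m and horizontal distance between any of puck5, puck6 and bay below 0.11 m) or (horizontal distance between each of puck2, puck5 and bay below 0.11 m and horizontal distance between puck6 and bay below 0.11 m) or (horizontal distance between each of puck3, puck4 and bay below 0.11 m and horizontal distance between any of puck5, puck6 and bay below 0.11 m) or (horizontal distance between each of puck3, puck5 and bay below 0.11 m and horizontal distance between puck6 and bay below 0.11 m) or (horizontal distance between each of puck4, puck5 and bay below 0.11 m and horizontal distance between puck6 and bay below 0.11 m)) and ((x of puck0 in the frame of bay between -0.072 and 0.072 m and y of puck0 in the frame of bay between -0.074 and 0.074 m and z of puck0 in the frame of bay below 0.055 m) or (x of puck0 in the frame of tub between -0.138 and 0.138 m and y of puck0 in the frame of tub between -0.088 and 0.088 m and z of puck0 in the frame of tub below 0.055 m)) and linear speed of each of puck0, puck1, puck2, puck3, puck4, puck5, puck6 below 0.03 m/s and ((x of puck1 in the frame of bay between -0.072 and 0.072 m and y of puck1 in the frame of bay between -0.074 and 0.074 m and z of puck1 in the frame of bay below 0.055 m) or (x of puck1 in the frame of tub between -0.138 and 0.138 m and y of puck1 in the frame of tub between -0.088 and 0.088 m and z of puck1 in the frame of tub below 0.055 m)) and ((x of puck2 in the frame of bay between -0.072 and 0.072 m and y of puck2 in the frame of bay between -0.074 and 0.074 m and z of puck2 in the frame of bay below 0.055 m) or (x of puck2 in the frame of tub between -0.138 and 0.138 m and y of puck2 in the frame of tub between -0.088 and 0.088 m and z of puck2 in the frame of tub below 0.055 m)) and ((x of puck3 in the frame of bay between -0.072 and 0.072 m and y of puck3 in the frame of bay between -0.074 and 0.074 m and z of puck3 in the frame of bay below 0.055 m) or (x of puck3 in the frame of tub between -0.138 and 0.138 m and y of puck3 in the frame of tub between -0.088 and 0.088 m and z of puck3 in the frame of tub below 0.055 m)) and ((x of puck4 in the frame of bay between -0.072 and 0.072 m and y of puck4 in the frame of bay between -0.074 and 0.074 m and z of puck4 in the frame of bay below 0.055 m) or (x of puck4 in the frame of tub between -0.138 and 0.138 m and y of puck4 in the frame of tub between -0.088 and 0.088 m and z of puck4 in the frame of tub below 0.055 m)) and ((x of puck5 in the frame of bay between -0.072 and 0.072 m and y of puck5 in the frame of bay between -0.074 and 0.074 m and z of puck5 in the frame of bay below 0.055 m) or (x of puck5 in the frame of tub between -0.138 and 0.138 m and y of puck5 in the frame of tub between -0.088 and 0.088 m and z of puck5 in the frame of tub below 0.055 m)) and ((x of puck6 in the frame of bay between -0.072 and 0.072 m and y of puck6 in the frame of bay between -0.074 and 0.074 m and z of puck6 in the frame of bay below 0.055 m) or (x of puck6 in the frame of tub between -0.138 and 0.138 m and y of puck6 in the frame of tub between -0.088 and 0.088 m and z of puck6 in the frame of tub below 0.055 m)) and x of scoop in the frame of mat between -0.15 and 0.15 m and y of scoop in the frame of mat between -0.1 and 0.1 m and height (world z) of scoop below 0.008 m and angle between scoop's own z axis and vertical below 0.1 rad and linear speed of scoop below 0.02 m/s); the robot touches nothing.
It fails at once if the fingers touch a puck (more than 0.5 N) (contact force between the fingers and puck0 above 0.5 N or contact force between the fingers and puck1 above 0.5 N or contact force between the fingers and puck2 above 0.5 N or contact force between the fingers and puck3 above 0.5 N or contact force between the fingers and puck4 above 0.5 N or contact force between the fingers and puck5 above 0.5 N or contact force between the fingers and puck6 above 0.5 N).
It fails at once if a specimen pot, the amber jar or the tape roll is pushed more than 20 mm or tipped over 0.4 rad (distance of any of pot0, pot1, jar, tape from where it was at the start of the episode above 0.02 m or angle between any of pot0, pot1, jar, tape's own z axis and vertical above 0.4 rad).
It also fails if it takes over 58 s, if anything falls off the work surface, if the arm or the gripper's body presses on something with over 40 N, if the wrist force passes 120 N, or if a joint passes its speed limit or range.

ROBOT

A 7-joint arm with a two-finger parallel gripper is mounted at the origin on the work surface. World frame = base frame: x ahead of the robot, y to its left, z up, the work surface at z = 0. Lengths are in m, angles in rad, forces in N, time in s.
With the tool pointing down it reaches from about 0.4 to 0.9 m from the base axis. Payload 5.6 kg.
Tool frame: the origin (TCP) lies midway between the tips of the shut fingers; the grasp point (between the pads) lies 19 mm behind it; x points along the fingers, z is the direction in which the jaws open and shut, and the axes are right-handed (so a half turn about x gives the same grasp; the last joint's range is limited). The gripper opens to 92 mm and grips with 3 to 60 N. Pads are 20 mm wide; open, the fingers measure 128 mm over their backs; the gripper's body (75 mm by 189 mm) begins 69 mm behind the grasp point.
Start: joints at [1.077, 0.468, -0.012, 1.603, 0.006, 1.071, -0.056], TCP at [0.283, -0.585, 0.215] pointing down, gripper open.
Joint ranges: [-2.53, 2.53], [-0.31, 2.02], [-1.57, 1.55], [0.28, 2.44], [-1.29, 4.43], [0.15, 1.84], [-2.92, 2.92]. Speed limits (rad/s): [2.57, 2.57, 3.14, 3.14, 3.14, 3.14, 3.14].

INTERFACE

Orientations are given as a unit quaternion [w, x, y, z].
In Python, from plant import r gives the robot as it stands. The module is installed in compiled form; this text tells all that it offers.
- The arm moves only by the shell command python3 -m creep 'ROWS' [FORCE]. ROWS is a JSON object of lists of equal length, an entry for each row: "claw": the finger opening in m, from 0 to 0.0919; "linear": the shift along the tool's x, y, z in m, a list of three; "spin": the turn about the tool's x in rad. In form: {"claw": [claw, ...], "linear": [[dx, dy, dz], ...], "spin": [spin, ...]}. A call has 1 to 20 rows; each row shifts and turns the commanded pose from where the row before left it, along the tool's axes as they then stand; what a row does not reach is not made up. A row lasts 1/8 s, in which the tool goes at most 62.5 mm and 10.7 degrees, less where a joint would pass 70% of its speed; a pose out of reach is approached as far as the arm can. A call with a gripper value outside its range is refused whole. The fingers move at their own pace and stop on an object; FORCE is the grip in N (left out, the last holds). Time passes only in rows, so rows that do not move let the fingers close. It gives the time, the measured TCP pose, the force and the opening at its end, in the units of the state.
- r.state(): the state, without advancing time (a new reading comes with each control period).
- r.read_camera(name): name is "scene" or "top"; returns a dict with "image" (384x512x3 uint8, red, green, blue), "fov_y" (degrees; the focal length in pixels is half the picture's height over the tangent of half this angle, whatever the lens; pixels are square), "cx", "cy" (the principal point, pixels), "k1" (the pictures are not rectified: a ray, as slopes to the right and down, at radius r is drawn at 1 + k1 r^2 times it, then the intrinsics apply), "world_from_camera" (4x4, takes a point from camera to world coordinates). Camera axes: x right, y down, z forward; pixel columns grow to the right and rows downward; lengths in m; the calibration is good to about 2 mm. A picture is of the moment at which its call begins. There is no depth.
- r.sign_off(): hands the job in, once; it reports no verdict.
The state is a dict: "t": time; "joint_positions": joint angles; "dq": joint speeds; "tau": joint torques, N m; "ee_pos": TCP position; "tool_rot": TCP orientation; "ft_force": force on the tool from outside, world axes, zero at the start; "ft_torque": the same for the moment, N m; "grip_width": finger opening in m.
Only numpy, scipy, OpenCV 4.12 (cv2) and the standard library are available. Lean on these libraries where they do the work, as an engineer would, in place of code of your own. Each camera call takes 0.05 s, during which the arm holds its last target.

## Working session

There is one attempt and no reset: what is moved stays moved. The work goes in short steps, Python scripts to look and compute and a shell command to move; the robot and the scene stay as the last step left them, time stands still between calls to the robot, and variables do not carry over. Pictures are saved under pics/ and viewed, and the job is handed in when it is done.

```bash
mkdir -p pics; ls; python3 - <<'E'
from plant import r
import cv2,numpy as np
print(r.state())
for n in ("scene","top"):
    c=r.read_camera(n); cv2.imwrite(f"pics/{n}0.png",c["image"][:,:,::-1])
    print(n,{k:(v if k!='image' else 0) for k,v in c.items()})
E
```

```text
pics
{'t': 0.0, 'joint_positions': array([ 1.07698518,  0.46835809, -0.01156074,  1.60364585,  0.00604468,
        1.07138441, -0.05627377]), 'dq': array([ 8.68482809e-04,  1.47021386e-03,  1.93025363e-03,  2.20040571e-04,
       -1.62278032e-03, -6.78911445e-05, -9.39791821e-04]), 'tau': array([ 2.87315843e-04, -5.20573103e+01, -1.21295429e-02, -2.43751627e+01,
       -5.65639464e-02,  1.72554608e-02,  1.80866627e-04]), 'ee_pos': array([ 0.282846  , -0.58457735,  0.21364353]), 'tool_rot': array([ 0.59853282,  0.37589189,  0.59965176, -0.37534187]), 'ft_force': array([ 0.28219621, -0.87562472,  0.37014732]), 'ft_torque': array([-0.00224096, -0.03183474,  0.01905654]), 'grip_width': 0.09187548153393331}
scene {'image': 0, 'fov_y': 48.38651115110993, 'cx': 256.888516949223, 'cy': 199.27332766461822, 'k1': 0.002297206371722027, 'world_from_camera': array([[ 0.54030536,  0.46414518, -0.70188273,  1.33943488],
       [ 0.84124816, -0.31705796,  0.43792212, -0.44120689],
       [-0.01927807, -0.82706923, -0.56176939,  0.64825808],
       [ 0.        ,  0.        ,  0.        ,  1.        ]])}
top {'image': 0, 'fov_y': 52.45641512899779, 'cx': 258.36939547544023, 'cy': 197.38048808636358, 'k1': -0.015854885454999072, 'world_from_camera': array([[-0.00204467, -0.99487307,  0.10111083,  0.51933778],
       [-0.99996926,  0.00279951,  0.00732416,  0.01770809],
       [-0.00756967, -0.10109274, -0.99484821,  0.93298086],
       [ 0.        ,  0.        ,  0.        ,  1.        ]])}
```

View pics/top0.png

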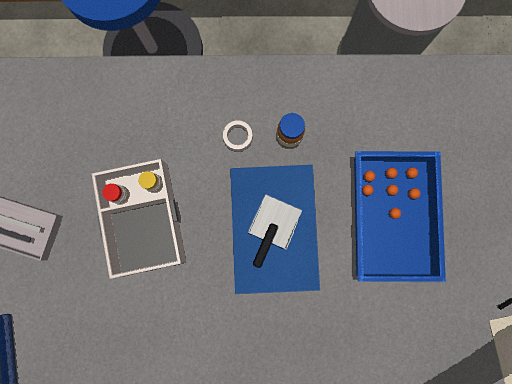

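View pics/scene0.png

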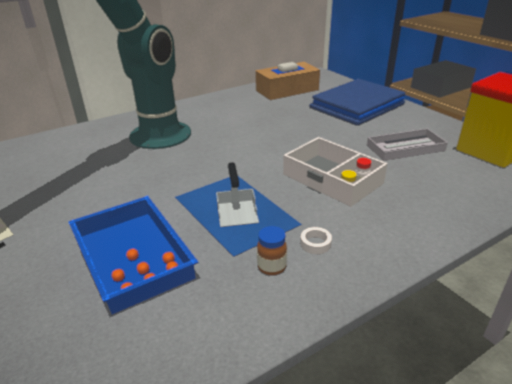

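The top view shows:
- the tub at right, with seven pucks at its far end (rows 173-213)
- the mat centred near (275,229), with the scoop on it, bowl near (275,222) and handle near (265,246)
- the carrier at left, its empty bay near (143,238)
- the jar at (291,127) and the tape at (237,135)

In the scene view the tub is at lower left and the carrier at right.

```bash
cat > h.py <<'E'
import numpy as np, cv2
from plant import r
def cam(n,save=None):
    c=r.read_camera(n)
    if save: cv2.imwrite(f"pics/{save}.png",c["image"][:,:,::-1])
    h=c["image"].shape[0]; f=h/2/np.tan(np.radians(c["fov_y"])/2)
    c["K"]=np.array([[f,0,c["cx"]],[0,f,c["cy"]],[0,0,1]]); c["D"]=np.array([c["k1"],0,0,0,0.])
    c["bgr"]=c["image"][:,:,::-1].copy(); c["hsv"]=cv2.cvtColor(c["bgr"],cv2.COLOR_BGR2HSV)
    return c
def ray(c,px):
    p=cv2.undistortPoints(np.array(px,float).reshape(-1,1,2),c["K"],c["D"]).reshape(-1,2)
    d=np.c_[p,np.ones(len(p))]@c["world_from_camera"][:3,:3].T
    return c["world_from_camera"][:3,3],d
def plane(c,px,z):
    o,d=ray(c,px); return o+d*((z-o[2])/d[:,2])[:,None]
def proj(c,P):
    T=np.linalg.inv(c["world_from_camera"]); P=np.array(P,float).reshape(-1,3)
    return cv2.projectPoints(P,cv2.Rodrigues(T[:3,:3])[0],T[:3,3],c["K"],c["D"])[0].reshape(-1,2)
def blobs(m,amin=20):
    n,l,s,ce=cv2.connectedComponentsWithStats(m.astype(np.uint8))
    return [(ce[i],s[i],(l==i)) for i in range(1,n) if s[i][4]>=amin]
def rect(mask):
    cs=cv2.findContours(mask.astype(np.uint8),cv2.RETR_EXTERNAL,cv2.CHAIN_APPROX_NONE)[0]
    return max(cs,key=cv2.contourArea).reshape(-1,2)
def pucks(c,z=0.014):
    h=c["hsv"]; m=(h[...,0]<13)&(h[...,1]>170)&(h[...,2]>120)
    return [(b[0],b[1][4],plane(c,[b[0]],z)[0]) for b in blobs(m,15)]
E
python3 - <<'E'
from h import *
c=cam("top"); H=c["hsv"]
cv2.imwrite("pics/top_zoomR.png",cv2.resize(c["bgr"][130:300,220:460],None,fx=3,fy=3,interpolation=cv2.INTER_CUBIC))
cv2.imwrite("pics/top_zoomL.png",cv2.resize(c["bgr"][140:300,80:330],None,fx=3,fy=3,interpolation=cv2.INTER_CUBIC))
for p in [(275,160),(245,280),(400,250),(357,220),(440,200),(262,250),(285,215),(140,240),(95,200),(391,173)]: print(p,H[p[1],p[0]])
for b in pucks(c): print(b)
E
```

```text
(275, 160) [  6  10 123]
(245, 280) [107 175 134]
(400, 250) [109 179 161]
(357, 220) [108 186 152]
(440, 200) [109 199 154]
(262, 250) [40 18 43]
(285, 215) [ 10  11 204]
(140, 240) [ 20  14 113]
(95, 200) [  0   0 114]
(391, 173) [ 10 196 212]
(array([391.46153846, 172.30769231]), np.int32(78), array([ 0.67193356, -0.29298798,  0.014     ]))
(array([412.        , 172.28205128]), np.int32(78), array([ 0.67187066, -0.34204243,  0.014     ]))
(array([369.25925926, 175.58024691]), np.int32(81), array([ 0.66418761, -0.23976667,  0.014     ]))
(array([110.65236052, 191.76824034]), np.int32(233), array([0.62719041, 0.3769317 , 0.014     ]))
(array([367.4556962, 189.4556962]), np.int32(79), array([ 0.63091284, -0.23444848,  0.014     ]))
(array([392.26582278, 189.39240506]), np.int32(79), array([ 0.63090114, -0.29338083,  0.014     ]))
(array([414.34567901, 192.95061728]), np.int32(81), array([ 0.62225808, -0.34551664,  0.014     ]))
(array([394.93670886, 212.60759494]), np.int32(79), array([ 0.57572047, -0.29766791,  0.014     ]))
```

View pics/top_zoomR.png

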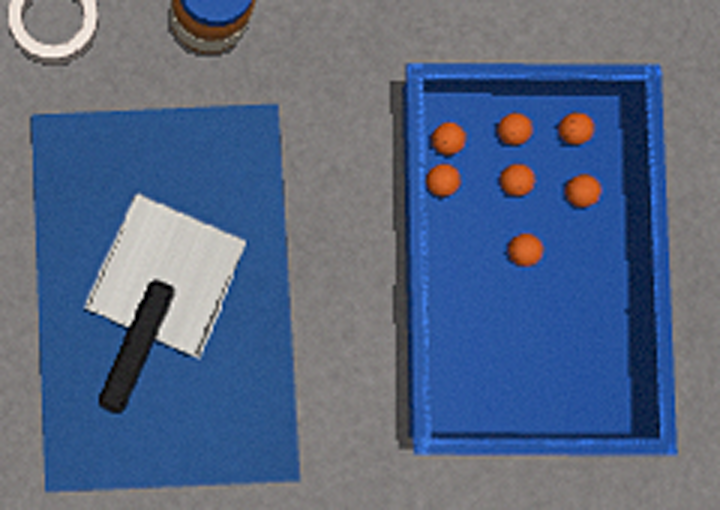

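View pics/top_zoomL.png

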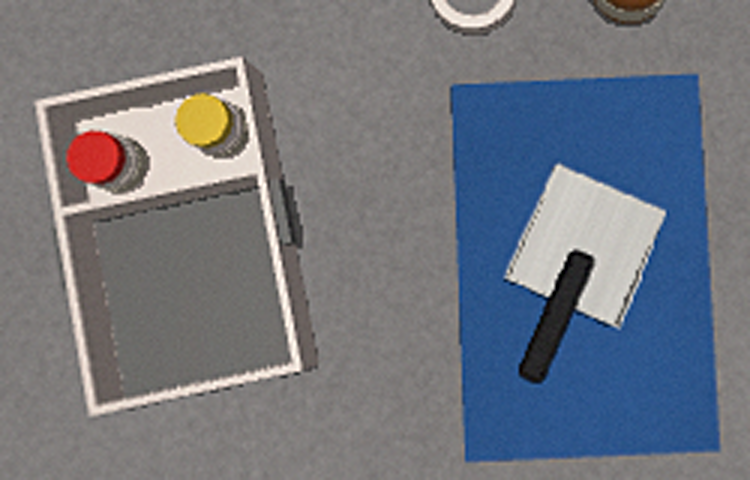

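The zooms give clear rim corners for the tub and carrier. The handle bar runs from about (266,254) to (274,225) in the full image, and the pucks are all orange blobs. Next I compute the poses.

```bash
cat > m.py <<'E'
from h import *
def box(c,px,z,name):
    P=plane(c,px,z)[:,:2]; ctr=P.mean(0)  # order: far-left, far-right, near-right, near-left
    v=(P[0]-P[3])+(P[1]-P[2]); yaw=np.arctan2(v[1],v[0])
    print(name,ctr.round(4),"yaw deg",np.degrees(yaw).round(2),"len",np.linalg.norm(v)/2,"wid",np.linalg.norm((P[0]-P[1])+(P[3]-P[2]))/2)
    return ctr,yaw
def handle(c,z):
    H=c["hsv"]; m=np.zeros(H.shape[:2],bool); 
    m=(H[...,2]<70)&(H[...,1]<90)
    return m
E
python3 - <<'E'
from m import *
c=cam("top"); H=c["hsv"]
zr=lambda l,ox,oy:[(x/3+ox-.33,y/3+oy-.33) for x,y in l]
t=box(c,zr([(405,65),(660,65),(677,455),(417,455)],220,130),.05,"tub")
k=box(c,zr([(37,100),(242,58),(300,370),(92,415)],80,140),.065,"carrier")
m=box(c,zr([(31,115),(278,104),(300,481),(46,492)],220,130),.002,"mat")
mk=handle(c,0); mk[:, :245]=0; mk[:,310:]=0; mk[:215]=0; mk[:280]&=True; mk[280:]=0
b=max(blobs(mk,30),key=lambda b:b[1][4]); print(b[0],b[1])
ys,xs=np.nonzero(b[2]); w=cv2.minAreaRect(np.c_[xs,ys].astype(np.float32)); print(w)
bx=cv2.boxPoints(w); P=plane(c,bx,.093)[:,:2]; print(P,P.mean(0))
# floor/lip corners at z .004 : far-left (137,195) far-right (246,242)
F=plane(c,zr([(137,195),(246,242)],220,130),.003); print(F, np.linalg.norm(F[0]-F[1]))
d=F[0]-F[1]; yaw=np.arctan2(d[1],d[0])-np.pi/2; print("yaw from lip",np.degrees(yaw), "lip mid",F.mean(0))
for p in pucks(c):
    q=p[2][:2]-t[0]; R=np.array([[np.cos(t[1]),np.sin(t[1])],[-np.sin(t[1]),np.cos(t[1])]])
    print("puck in tub",(R@q).round(3))
E
```

```text
tub [ 0.5674 -0.2958] yaw deg -0.05 len 0.2947856461089369 wid 0.19483295303828702
carrier [0.563  0.2991] yaw deg 11.89 len 0.23893980958431832 wid 0.1571906883803548
mat [ 0.5405 -0.013 ] yaw deg 2.47 len 0.298941735470866 wid 0.1991332332937997
[265.41388889 244.28611111] [253 224  25  43 360]
((264.85052490234375, 244.7113494873047), (9.036581039428711, 45.28443908691406), 23.96249008178711)
[[ 0.46297704  0.03876641]
 [ 0.55097556 -0.00085401]
 [ 0.54305124 -0.01856636]
 [ 0.45522352  0.02118722]] [0.50305684 0.01013332]
[[ 0.62034766  0.00781892  0.003     ]
 [ 0.58245166 -0.07883421  0.003     ]] 0.09457733069158762
yaw from lip -23.6211911333476 lip mid [ 0.60139966 -0.03550765  0.003     ]
puck in tub [0.105 0.003]
puck in tub [ 0.104 -0.046]
puck in tub [0.097 0.056]
puck in tub [0.059 0.673]
puck in tub [0.063 0.061]
puck in tub [0.063 0.002]
puck in tub [ 0.055 -0.05 ]
puck in tub [ 0.008 -0.002]
```

```bash
cat > k.py <<'E'
from h import *
from scipy.spatial.transform import Rotation as R
def pose():
    s=r.state(); q=s["tool_rot"]; return s["ee_pos"],R.from_quat([q[1],q[2],q[3],q[0]])
def toworld_yaw():  # yaw of "scoop heading" if jaw z is scoop +y or -y
    p,q=pose(); z=q.as_matrix()[:,2]; return np.degrees(np.arctan2(z[1],z[0]))
def delta(target):   # tool-frame shift to world target TCP
    p,q=pose(); return q.inv().apply(np.array(target)-p)*1000
def info():
    s=r.state(); p,q=pose(); print("t",s["t"],"p",p.round(4),"jawyaw",round(toworld_yaw(),2),"w",round(s["grip_width"],4),"F",s["ft_force"].round(1),"j",s["joint_positions"].round(2))
E
python3 - <<'E'
from k import *
info(); print(pose()[1].as_matrix().round(3))
print(delta([.503,.010,.2]), delta([.503,.010,.063]))
E
```

```text
t 0.2 p [ 0.283  -0.5848  0.214 ] jawyaw -64.18 w 0.0921 F [-0.2 -0.9  1.2] j [ 1.08  0.47 -0.01  1.6   0.01  1.07 -0.06]
[[-0.     0.9    0.436]
 [ 0.001  0.436 -0.9  ]
 [-1.    -0.    -0.001]]
[  14.43066319  457.12037044 -439.59392516] [ 151.43059672  457.1288841  -439.45923769]
```

```bash
python3 -m creep '{"claw":[0.09,0.09,0.09,0.09,0.09,0.09,0.09,0.09,0.09,0.09,0.09,0.09,0.09,0.09,0.09,0.09,0.09,0.09],"linear":[[0.001,0.038,-0.0365],[0.001,0.038,-0.0365],[0.001,0.038,-0.0365],[0.001,0.038,-0.0365],[0.001,0.038,-0.0365],[0.001,0.038,-0.0365],[0.001,0.038,-0.0365],[0.001,0.038,-0.0365],[0.001,0.038,-0.0365],[0.001,0.038,-0.0365],[0.001,0.038,-0.0365],[0.001,0.038,-0.0365],[0,0,0],[0,0,0],[0,0,0],[0,0,0],[0,0,0],[0,0,0]],"spin":[0,0,0,0,0,0,0,0,0,0,0,0,0.1745,0.1745,0.1745,0.1745,0.1745,0]}'
python3 - <<'E'
from k import *
info(); print(delta([.503,.010,.063]))
E
```

```text
t: 2.45
ee_pos: [0.5027, 0.0079, 0.2025]
tool_rot: [-0.385, -0.593, -0.385, 0.593]
ft_force: [0.0, 0.2, 0.0]
grip_width: 0.0903
t 2.45 p [0.5027 0.0079 0.2025] jawyaw -114.05 w 0.0903 F [0.  0.2 0. ] j [ 0.12  0.25 -0.23  1.96  0.07  0.94 -2.14]
[139.51326135  -0.60630906  -2.08861669]
```

```bash
python3 -m creep '{"claw":[0.09,0.09,0.09,0.09,0.09,0.09],"linear":[[0.035,0,-0.001],[0.035,0,-0.001],[0.035,0,0],[0.02,0,0],[0.014,0,0],[0,0,0]],"spin":[0,0,0,0,0,0]}'
python3 - <<'E'
from k import *
info(); c=cam("top"); cv2.imwrite("pics/pre.png",cv2.resize(c["bgr"][150:300,200:360],None,fx=4,fy=4,interpolation=cv2.INTER_CUBIC))
E
```

```text
t: 3.2
ee_pos: [0.5031, 0.0096, 0.0629]
tool_rot: [-0.384, -0.593, -0.385, 0.594]
ft_force: [0.2, 0.0, 0.6]
grip_width: 0.0902
t 3.2 p [0.5031 0.0096 0.0629] jawyaw -114.09 w 0.0902 F [0.2 0.  0.6] j [ 0.08  0.46 -0.2   2.06  0.15  0.64 -2.21]
```

View pics/pre.png

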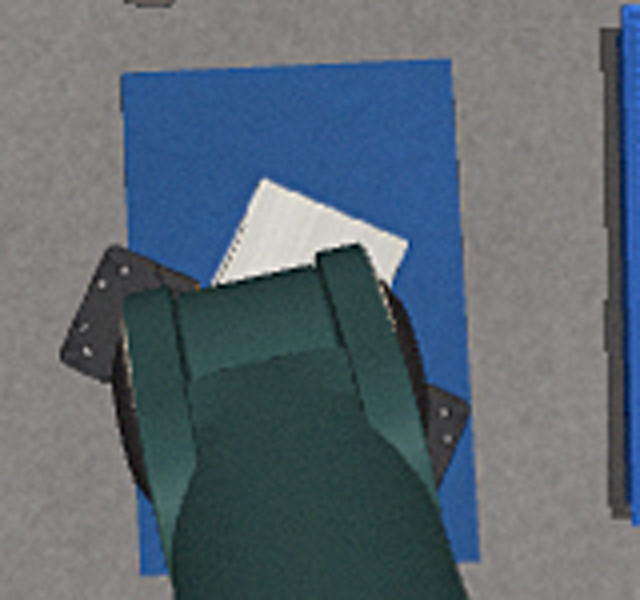

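The gripper straddles the handle: the body's ends show at zoom (120,315) and (450,430), on either side of the bowl, and the bowl has not moved. Now I close.

```bash
python3 -m creep '{"claw":[0.01,0.01,0.01,0.01,0.01,0.01],"linear":[[0,0,0],[0,0,0],[0,0,0],[0,0,0],[0,0,0],[0,0,0]],"spin":[0,0,0,0,0,0]}' 50; python3 -m creep '{"claw":[0.01,0.01,0.01,0.01,0.01,0.01],"linear":[[-0.01,0,0],[-0.03,0,0],[-0.04,0,0],[-0.04,0,0],[-0.02,0,0],[0,0,0]],"spin":[0,0,0,0,0,0]}'
python3 - <<'E'
from k import *
info(); c=cam("scene"); cv2.imwrite("pics/lift.png",cv2.resize(c["bgr"][110:280,100:330],None,fx=3,fy=3,interpolation=cv2.INTER_CUBIC))
E
```

```text
t: 4.0
ee_pos: [0.5036, 0.0096, 0.0635]
tool_rot: [-0.384, -0.594, -0.384, 0.594]
ft_force: [0.4, 0.1, 0.9]
grip_width: 0.0318
t: 4.75
ee_pos: [0.5045, 0.0097, 0.2053]
tool_rot: [0.385, 0.595, 0.384, -0.593]
ft_force: [0.4, 0.1, -1.9]
grip_width: 0.0193
t 4.75 p [0.5045 0.0097 0.2053] jawyaw -114.17 w 0.0193 F [ 0.4  0.1 -1.9] j [ 0.12  0.25 -0.24  1.95  0.07  0.95 -2.14]
```

View pics/lift.png

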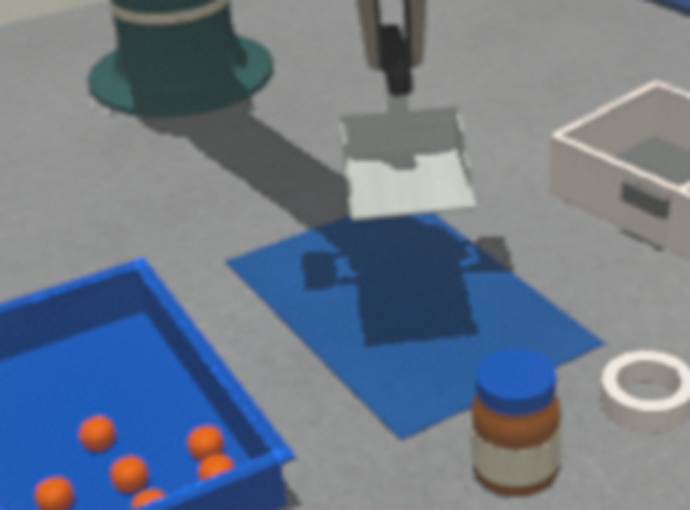

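The scoop is held and looks level, with its lip from (352,218) to (475,205) in the zoom. The jaws were still closing when the lift began, so I triangulate the lip to get its height and tilt.

```bash
cat >> h.py <<'E'
def tri(c1,p1,c2,p2):
    o1,d1=ray(c1,[p1]); o2,d2=ray(c2,[p2]); d1=d1[0]/np.linalg.norm(d1);d2=d2[0]/np.linalg.norm(d2)
    A=np.c_[d1,-d2]; s=np.linalg.lstsq(A,o2-o1,rcond=None)[0]; a,b=o1+s[0]*d1,o2+s[1]*d2
    return (a+b)/2, np.linalg.norm(a-b)
E
python3 - <<'E'
from k import *
c=cam("top"); cv2.imwrite("pics/l_top.png",cv2.resize(c["bgr"][150:290,210:350],None,fx=4,fy=4,interpolation=cv2.INTER_CUBIC))
c=cam("scene"); cv2.imwrite("pics/l_sc.png",cv2.resize(c["bgr"][110:210,190:290],None,fx=6,fy=6,interpolation=cv2.INTER_CUBIC))
E
```

```text
(no output)
```

View pics/l_top.png

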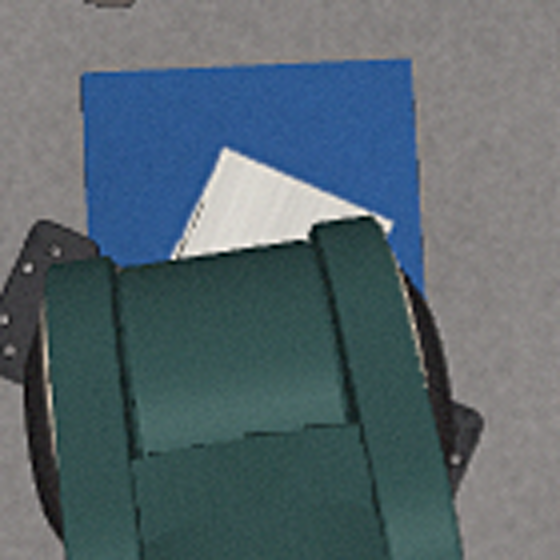

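View pics/l_sc.png

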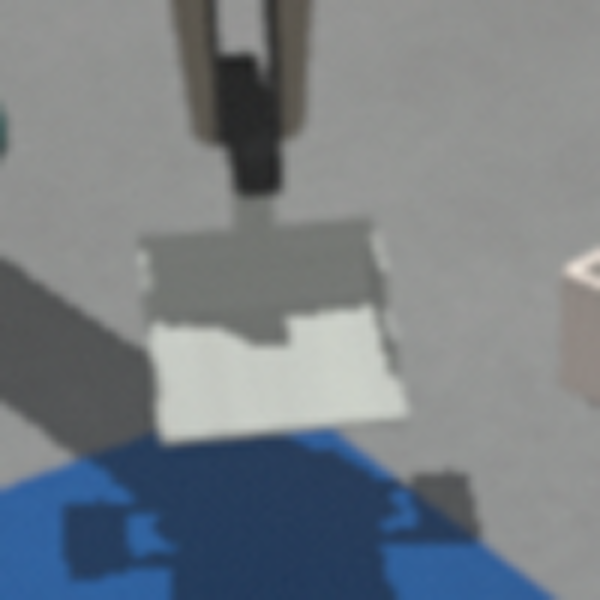

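```bash
python3 - <<'E'
from k import *
a=cam("top"); b=cam("scene")
T=lambda x,y:(x/4+210-.4,y/4+150-.4); S=lambda x,y:(x/6+190-.4,y/6+110-.4)
for t,s in (((226,147),(408,412)),((394,221),(160,441))):
    print(tri(a,T(*t),b,S(*s)))
p,q=pose(); print(p)
# predicted if level and scoop frame: TCP at (-55,0,61+dz)
yaw=np.radians(-24.1)
for dz in (0,):
  for P in ((50,48,0),(50,-48,0),(-52,48,37),(-52,-48,37)):
    v=np.array(P)/1000-np.array([-.055,0,.061]); w=np.array([v[0]*np.cos(yaw)-v[1]*np.sin(yaw),v[0]*np.sin(yaw)+v[1]*np.cos(yaw),v[2]])+p
    print(P,w,(proj(b,w)+.4-[190,110])*6,(proj(a,w)+.4-[210,150])*4)
E
```

```text
(array([0.62377852, 0.00799051, 0.13312812]), np.float64(0.0010062913817075487))
(array([ 0.58504531, -0.07904239,  0.13084937]), np.float64(0.00015337834537202953))
[0.50279669 0.00960001 0.20233786]
(50, 48, 0) [0.61824414 0.01054136 0.14133786] [[404.09830503 385.79439042]] [[220.40295362 155.17674968]]
(50, -48, 0) [ 0.57904442 -0.07709072  0.14133786] [[155.26870517 409.2461105 ]] [[392.93341438 231.14554097]]
(-52, 48, 37) [0.52513506 0.05219106 0.17833786] [[365.10345099 182.68336793]] [[135.39327914 337.56320623]]
(-52, -48, 37) [ 0.48593533 -0.03544102  0.17833786] [[130.87332002 202.59618455]] [[317.99718688 419.26212555]]
```

```bash
python3 -m creep '{"claw":[0.01,0.01,0.01,0.01,0.01,0.01,0.01,0.01,0.01,0.01,0.01,0.01],"linear":[[0,0,0],[0,0,0],[0,0,0],[0,-0.005,0.025],[0,-0.008,0.035],[0,-0.012,0.045],[0,-0.012,0.045],[0,-0.012,0.045],[0,-0.012,0.04],[0,-0.008,0.03],[0,-0.003,0.01],[0,0,0]],"spin":[-0.14,-0.14,-0.14,0,0,0,0,0,0,0,0,0]}' 
python3 - <<'E'
from k import *
info(); print(delta([.431,-.2658,.074]))
c=cam("top"); cv2.imwrite("pics/tub1.png",cv2.resize(c["bgr"][140:300,310:460],None,fx=4,fy=4,interpolation=cv2.INTER_CUBIC))
z=lambda x,y:(x/3+220-.33,y/3+130-.33)
for p,q in (((405,65),(417,455)),((660,65),(677,455))):
    P=plane(c,[z(*p),z(*q)],.05); print(P, np.degrees(np.arctan2(*(P[0]-P[1])[1::-1])))
E
```

```text
t: 6.5
ee_pos: [0.431, -0.2648, 0.203]
tool_rot: [-0.499, -0.501, -0.5, 0.501]
ft_force: [-0.1, 0.9, -2.5]
grip_width: 0.0198
t 6.5 p [ 0.431  -0.2648  0.203 ] jawyaw -90.12 w 0.0198 F [-0.1  0.9 -2.5] j [ 0.59  0.25 -0.13  1.96  0.04  0.94 -1.12]
[128.95361477   0.13096271   1.1379583 ]
[[ 0.71506438 -0.19784679  0.05      ]
 [ 0.42040631 -0.19891372  0.05      ]] 0.20746208467257066
[[ 0.71460176 -0.39400247  0.05      ]
 [ 0.41968876 -0.39242217  0.05      ]] -0.30701957095786286
```

View pics/tub1.png

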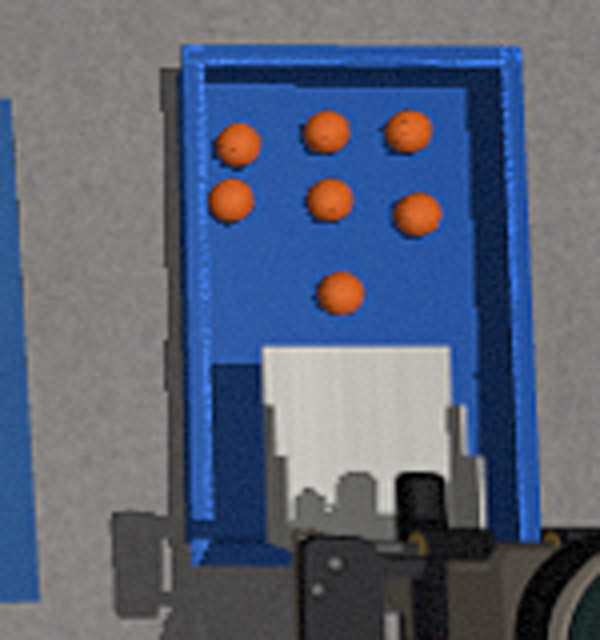

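The lip spans (263,348) to (450,347) in the zoom, parallel to the tub's end, and all the pucks are untouched ahead of it. I check where the lip is before lowering.

```bash
python3 - <<'E'
from k import *
c=cam("top"); print(plane(c,[(263/4+309.6,348/4+139.6),(450/4+309.6,347/4+139.6)],.134))
E
```

```text
[[ 0.53984635 -0.21536361  0.134     ]
 [ 0.54005907 -0.31108589  0.134     ]]
```

```bash
python3 -m creep '{"claw":[0.01,0.01,0.01,0.01,0.01,0.01,0.01],"linear":[[0.02,0.001,0.002],[0.035,0,0],[0.035,0,0],[0.02,0,0],[0.01,0,0],[0.004,0,0],[0,0,0]],"spin":[0,0,0,0,0,0,0]}' 
python3 -m creep '{"claw":[0.01,0.01,0.01,0.01],"linear":[[0.003,0,0],[0.003,0,0],[0,0,0],[0,0,0]],"spin":[0,0,0,0]}' 
```

```text
t: 7.48
ee_pos: [0.4331, -0.2671, 0.0804]
tool_rot: [0.5, 0.5, 0.499, -0.5]
ft_force: [0.2, -0.2, -1.0]
grip_width: 0.0198
t: 7.98
ee_pos: [0.4339, -0.2674, 0.0793]
tool_rot: [0.501, 0.501, 0.498, -0.5]
ft_force: [-10.3, 8.3, 43.2]
grip_width: 0.0195
```

```bash
python3 - <<'E'
from k import *
info()
c=cam("scene"); cv2.imwrite("pics/tub2s.png",cv2.resize(c["bgr"][160:310,50:230],None,fx=4,fy=4,interpolation=cv2.INTER_CUBIC))
c=cam("top"); cv2.imwrite("pics/tub2.png",cv2.resize(c["bgr"][140:300,310:460],None,fx=4,fy=4,interpolation=cv2.INTER_CUBIC))
E
```

```text
t 7.975 p [ 0.4339 -0.2674  0.0793] jawyaw -90.08 w 0.0195 F [-10.3   8.3  43.2] j [ 0.58  0.43 -0.11  2.04  0.07  0.67 -1.15]
```

View pics/tub2.png

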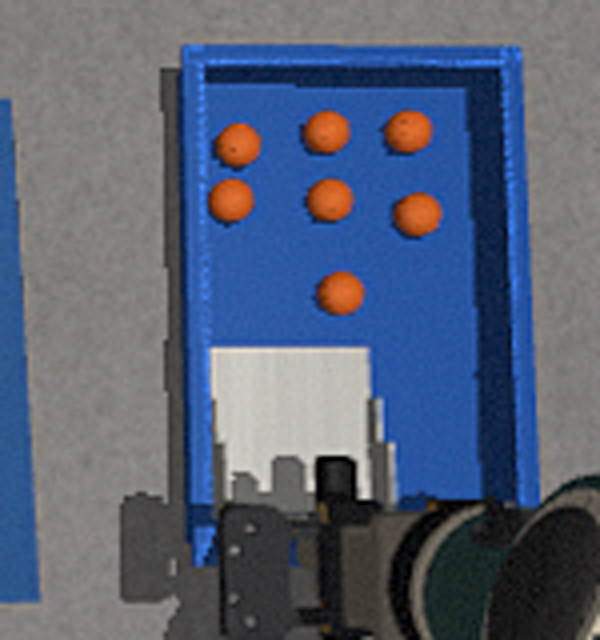

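View pics/tub2s.png

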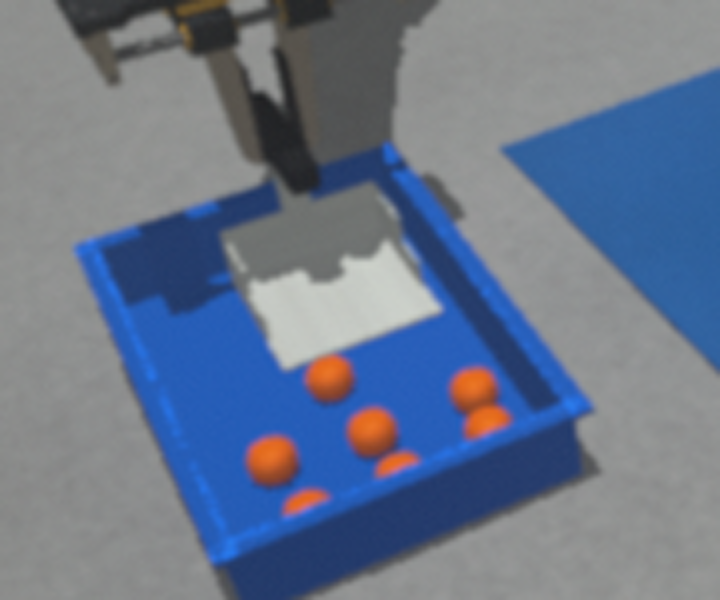

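The scoop is down in the tub, its lip from (212,348) to (370,348) in the zoom, and it has not touched any puck. I re-seat the grip lower on the bar.

```bash
python3 -m creep '{"claw":[0.045,0.045,0.045,0.045,0.045],"linear":[[0,0,0],[0,0,0],[0,0,0],[0,0,0],[0,0,0]],"spin":[0,0,0,0,0]}' 
python3 - <<'E'
from k import *
info(); print(delta([.4345,-.267,.0655]))
c=cam("top"); print(plane(c,[(212/4+309.6,348/4+139.6),(370/4+309.6,348/4+139.6)],.006))
cv2.imwrite("pics/tub3.png",cv2.resize(c["bgr"][140:300,310:460],None,fx=4,fy=4,interpolation=cv2.INTER_CUBIC))
E
```

```text
t: 8.7
ee_pos: [0.432, -0.2672, 0.0733]
tool_rot: [-0.499, -0.5, -0.5, 0.501]
ft_force: [0.4, -1.0, -0.3]
grip_width: 0.0453
t 8.7 p [ 0.432  -0.2672  0.0733] jawyaw -90.11 w 0.0453 F [ 0.4 -1.  -0.3] j [ 0.58  0.44 -0.11  2.05  0.08  0.66 -1.15]
[ 7.77679417  2.48720013 -0.19842829]
[[ 0.54322027 -0.22245904  0.006     ]
 [ 0.54293863 -0.3162021   0.006     ]]
```

View pics/tub3.png

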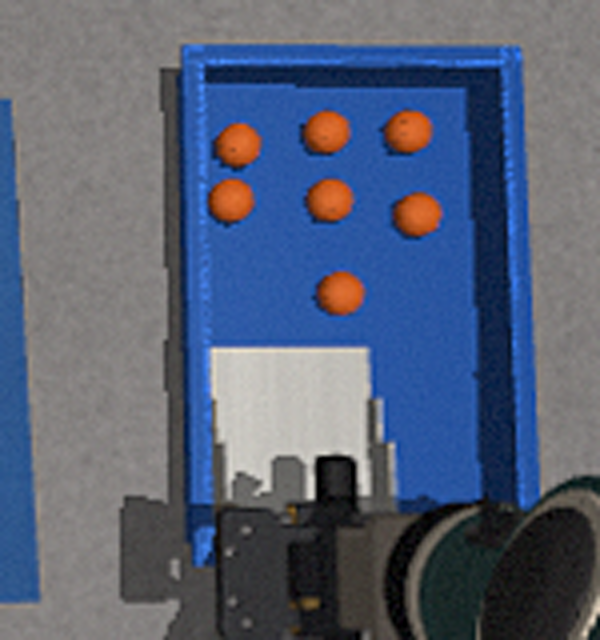

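```bash
python3 -m creep '{"claw":[0.045,0.045,0.045,0.045,0.01,0.01,0.01,0.01,0.01,0.01],"linear":[[0.004,0.005,0],[0.004,0,-0.002],[0,0,0],[0,0,0],[0,0,0],[0,0,0],[0,0,0],[0,0,0],[0,0,0],[0,0,0]],"spin":[0,0,0,0,0,0,0,0,0,0]}' 50
python3 -m creep '{"claw":[0.01,0.01,0.01,0.01],"linear":[[0,0,-0.002],[0,0,-0.001],[0,0,0],[0,0,0]],"spin":[0,0,0,0]}'
```

```text
t: 10.0
ee_pos: [0.4372, -0.2654, 0.0657]
tool_rot: [-0.5, -0.5, -0.499, 0.501]
ft_force: [-1.0, -1.0, 1.9]
grip_width: 0.0195
t: 10.5
ee_pos: [0.4373, -0.2621, 0.0657]
tool_rot: [0.5, 0.5, 0.5, -0.5]
ft_force: [0.2, 1.3, 1.6]
grip_width: 0.0197
```

```bash
python3 - <<'E'
from k import *
info()
c=cam("top"); 
cv2.imwrite("pics/tub4.png",cv2.resize(c["bgr"][140:300,310:460],None,fx=4,fy=4,interpolation=cv2.INTER_CUBIC))
E
```

```text
t 10.5 p [ 0.4373 -0.2621  0.0657] jawyaw -90.09 w 0.0197 F [0.2 1.3 1.6] j [ 0.56  0.46 -0.11  2.05  0.08  0.64 -1.17]
```

View pics/tub4.png

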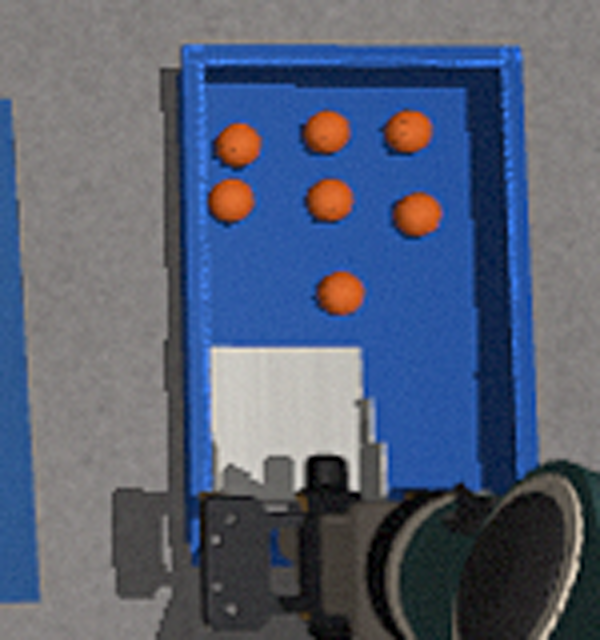

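```bash
python3 -m creep '{"claw":[0.01,0.01,0.01,0.01,0.01,0.01,0.01,0.01,0.01,0.01,0.01],"linear":[[0.0005,0,0.002],[0,0.008,0],[0,0.012,0],[0,0.012,0],[0,0.012,0],[0,0.012,0],[0,0.012,0],[0,0.012,0],[0,0.012,0],[0,0.008,0],[0,0,0]],"spin":[0,0,0,0,0,0,0,0,0,0,0]}' 60
python3 - <<'E'
from k import *
info()
c=cam("scene"); cv2.imwrite("pics/tub5s.png",cv2.resize(c["bgr"][160:310,50:230],None,fx=4,fy=4,interpolation=cv2.INTER_CUBIC))
c=cam("top"); 
cv2.imwrite("pics/tub5.png",cv2.resize(c["bgr"][140:300,310:460],None,fx=4,fy=4,interpolation=cv2.INTER_CUBIC))
E
```

```text
t: 11.92
ee_pos: [0.538, -0.2646, 0.0657]
tool_rot: [0.5, 0.501, 0.499, -0.5]
ft_force: [0.9, -0.7, 4.8]
grip_width: 0.0196
t 11.925 p [ 0.538  -0.2646  0.0657] jawyaw -90.09 w 0.0196 F [ 0.9 -0.7  4.8] j [ 0.48  0.57 -0.1   1.83  0.08  0.74 -1.24]
```

View pics/tub5.png

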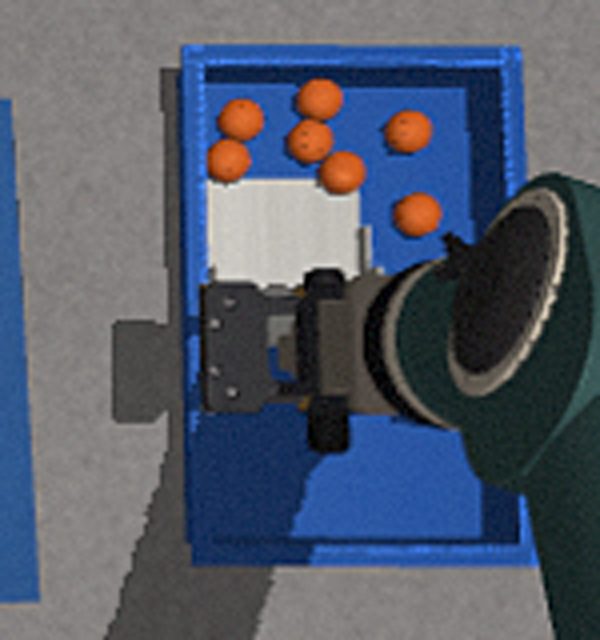

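View pics/tub5s.png

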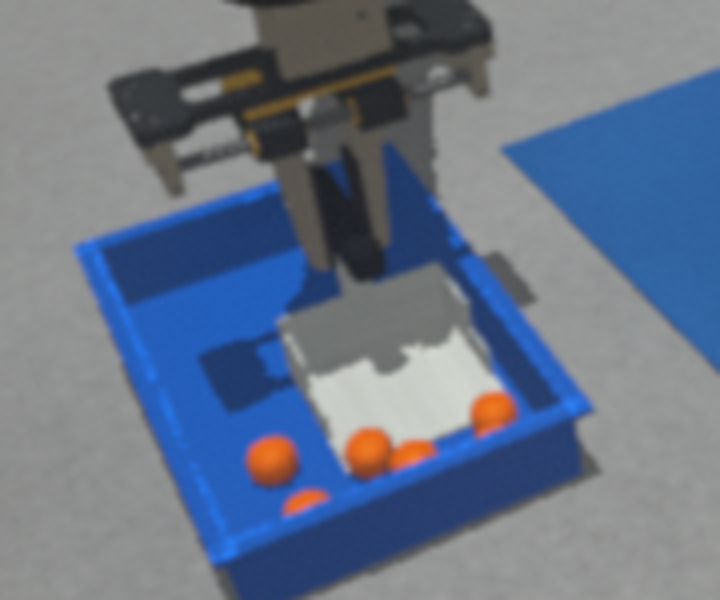

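Two columns of pucks are gathered against the lip, at zoom (229,160) and (343,172). The last one sticks out about 2 mm past the right side, so I shift slightly while pushing on.

```bash
python3 -m creep '{"claw":[0.01,0.01,0.01,0.01,0.01,0.01],"linear":[[0,0,0.003],[0,0.008,0],[0,0.009,0],[0,0.009,0],[0,0.008,0],[0,0,0]],"spin":[0,0,0,0,0,0]}' 60
python3 - <<'E'
from k import *
info()
c=cam("top"); 
cv2.imwrite("pics/tub6.png",cv2.resize(c["bgr"][140:300,310:460],None,fx=4,fy=4,interpolation=cv2.INTER_CUBIC))
E
```

```text
t: 12.78
ee_pos: [0.5719, -0.2678, 0.0657]
tool_rot: [0.5, 0.501, 0.499, -0.5]
ft_force: [0.5, 0.4, 5.3]
grip_width: 0.0196
t 12.775 p [ 0.5719 -0.2678  0.0657] jawyaw -90.1 w 0.0196 F [0.5 0.4 5.3] j [ 0.46  0.62 -0.1   1.75  0.08  0.78 -1.25]
```

View pics/tub6.png

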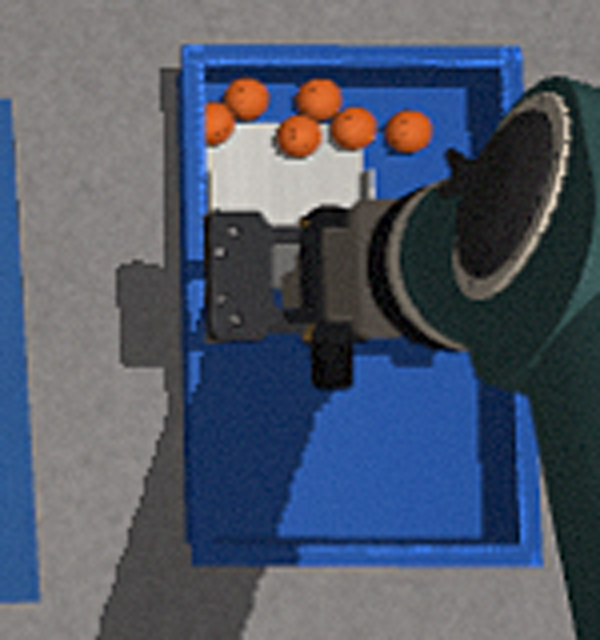

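```bash
python3 -m creep '{"claw":[0.01,0.01,0.01,0.01,0.01],"linear":[[0,0.004,-0.002],[0,0.005,0],[0,0.005,0],[0,0,0],[0,0,0]],"spin":[0,0,0,0,0]}' 60
python3 - <<'E'
from k import *
info()
c=cam("top"); 
cv2.imwrite("pics/tub7.png",cv2.resize(c["bgr"][140:300,310:460],None,fx=4,fy=4,interpolation=cv2.INTER_CUBIC))
E
```

```text
t: 13.45
ee_pos: [0.5851, -0.266, 0.0657]
tool_rot: [-0.5, -0.5, -0.499, 0.501]
ft_force: [-1.2, -0.2, 7.4]
grip_width: 0.02
t 13.45 p [ 0.5851 -0.266   0.0657] jawyaw -90.12 w 0.02 F [-1.2 -0.2  7.4] j [ 0.44  0.63 -0.1   1.72  0.08  0.8  -1.26]
```

View pics/tub7.png

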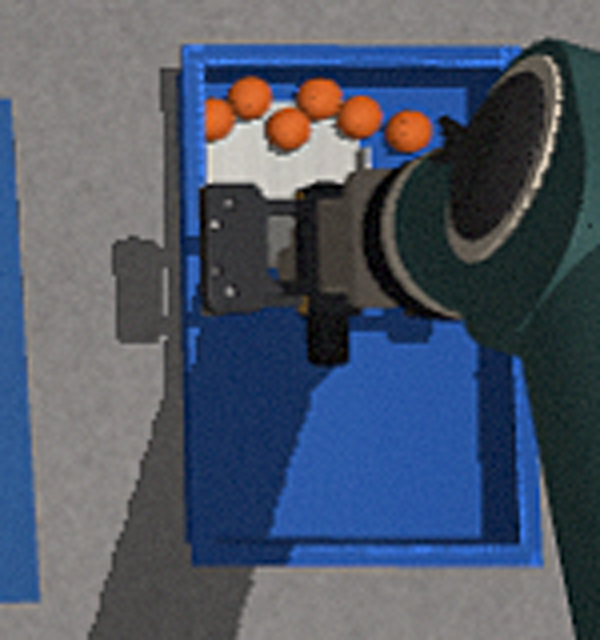

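The lip is about 12 mm from the end wall. The middle puck, at zoom (288,130), is on the floor of the scoop. I push the rest of the way.

```bash
python3 -m creep '{"claw":[0.01,0.01,0.01,0.01,0.01],"linear":[[0,0.005,0],[0,0.005,0],[0,0.003,0],[0,0,0],[0,0,0]],"spin":[0,0,0,0,0]}' 60
python3 - <<'E'
from k import *
info()
c=cam("top"); 
cv2.imwrite("pics/tub8.png",cv2.resize(c["bgr"][140:300,310:460],None,fx=4,fy=4,interpolation=cv2.INTER_CUBIC))
E
```

```text
t: 14.12
ee_pos: [0.5978, -0.266, 0.0657]
tool_rot: [-0.499, -0.5, -0.499, 0.501]
ft_force: [-2.8, 0.3, 5.9]
grip_width: 0.0196
t 14.125 p [ 0.5978 -0.266   0.0657] jawyaw -90.12 w 0.0196 F [-2.8  0.3  5.9] j [ 0.44  0.65 -0.1   1.69  0.08  0.81 -1.27]
```

View pics/tub8.png

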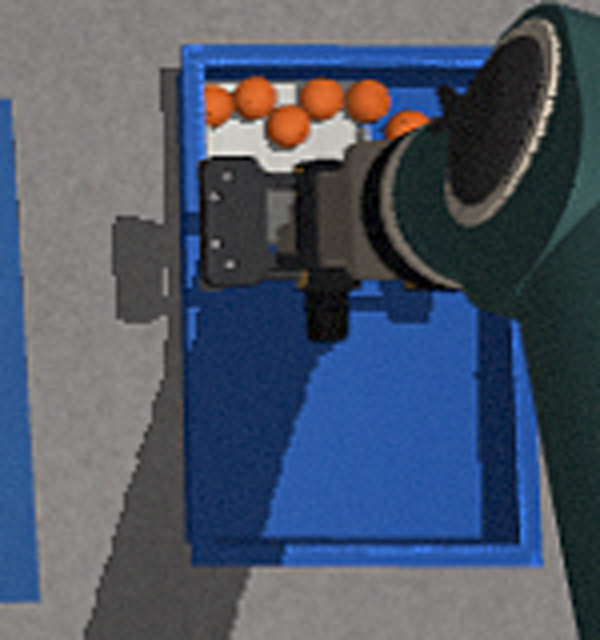

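The lip has reached the end wall. Four pucks lie over the floor, near (211,105), (255,97), (288,126) and (322,97), and a fifth at (368,100) is half off the side. Sliding the scoop toward the +y wall should centre the left puck and drop the right one back into the tub.

```bash
python3 -m creep '{"claw":[0.01,0.01,0.01,0.01,0.01,0.01,0.01,0.01,0.01,0.01],"linear":[[0,0.002,0],[0,0,-0.003],[0,0,-0.003],[0,0,0],[0,-0.003,0.002],[-0.006,-0.002,0],[-0.012,-0.004,0],[-0.015,-0.004,0],[-0.012,0,0],[0,0,0]],"spin":[0,0,0,0,0,0,0,0,0,0]}' 60
python3 - <<'E'
from k import *
info()
c=cam("top"); 
cv2.imwrite("pics/tub9.png",cv2.resize(c["bgr"][140:300,310:460],None,fx=4,fy=4,interpolation=cv2.INTER_CUBIC))
c=cam("scene"); cv2.imwrite("pics/tub9s.png",cv2.resize(c["bgr"][160:310,50:230],None,fx=4,fy=4,interpolation=cv2.INTER_CUBIC))
E
```

```text
t: 15.42
ee_pos: [0.5882, -0.2618, 0.1119]
tool_rot: [0.501, 0.501, 0.499, -0.5]
ft_force: [0.4, 0.3, -2.2]
grip_width: 0.0193
t 15.425 p [ 0.5882 -0.2618  0.1119] jawyaw -90.09 w 0.0193 F [ 0.4  0.3 -2.2] j [ 0.44  0.57 -0.1   1.7   0.07  0.88 -1.26]
```

View pics/tub9.png

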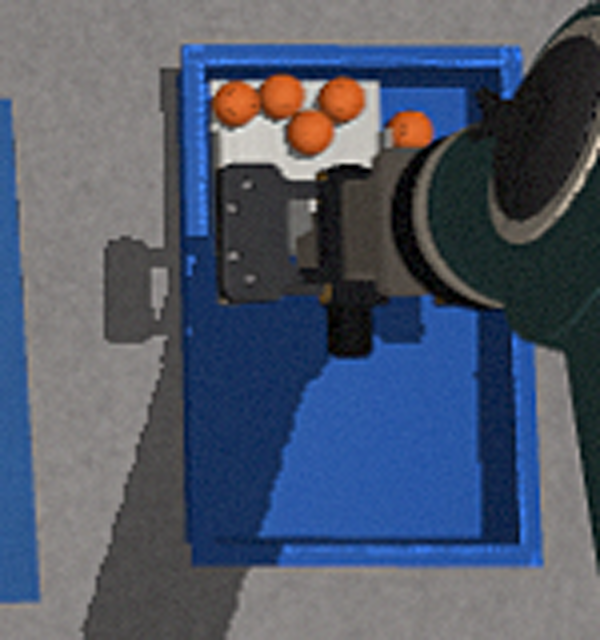

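View pics/tub9s.png

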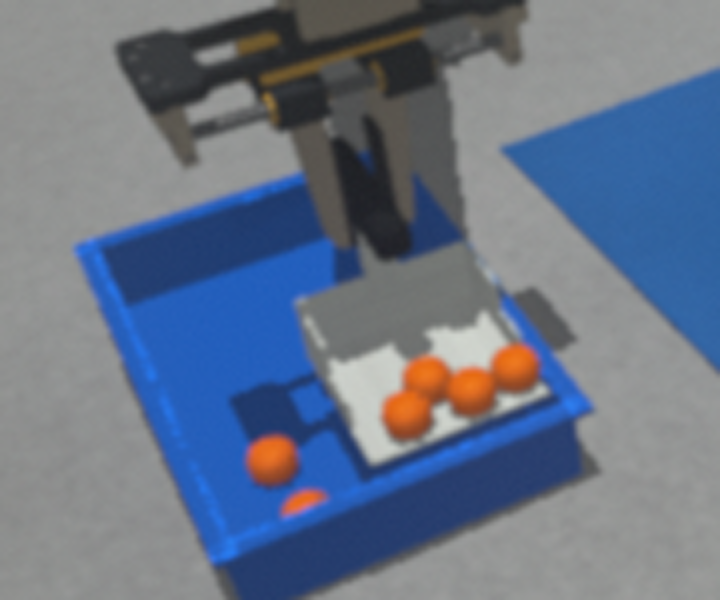

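The scoop is level and carries four pucks, at zoom (236,103), (282,97), (342,99) and (310,132). The others are still in the tub. I lift it and carry it gently toward the carrier.

```bash
python3 -m creep '{"claw":[0.01,0.01,0.01,0.01,0.01,0.01,0.01,0.01,0.01,0.01,0.01,0.01,0.01,0.01,0.01,0.01],"linear":[[-0.01,0,0],[-0.018,0,0],[-0.017,0,0],[-0.008,0,0],[0,-0.001,-0.005],[0,-0.002,-0.01],[0,-0.004,-0.015],[0,-0.005,-0.02],[0,-0.006,-0.025],[0,-0.006,-0.025],[0,-0.006,-0.025],[0,-0.006,-0.025],[0,-0.006,-0.025],[0,-0.006,-0.025],[0,-0.006,-0.025],[0,-0.006,-0.025]],"spin":[0,0,0,0,0,0,0,0,0,0,0,0,0,0,0,0]}' 60
python3 -m creep '{"claw":[0.01,0.01,0.01,0.01,0.01,0.01,0.01,0.01,0.01,0.01,0.01,0.01,0.01,0.01,0.01],"linear":[[0,-0.006,-0.025],[0,-0.006,-0.025],[0,-0.006,-0.025],[0,-0.006,-0.025],[0,-0.006,-0.025],[0,-0.006,-0.025],[0,-0.006,-0.025],[0,-0.006,-0.025],[0,-0.006,-0.025],[0,-0.005,-0.022],[0,-0.004,-0.018],[0,-0.004,-0.012],[0,-0.002,-0.008],[0,-0.001,-0.004],[0,0,0]],"spin":[0,0,0,0,0,0,0,0,0,0,0,0,0,0,0]}'
python3 - <<'E'
from k import *
info()
c=cam("top"); 
cv2.imwrite("pics/car1.png",cv2.resize(c["bgr"][140:300,60:260],None,fx=4,fy=3.75,interpolation=cv2.INTER_CUBIC))
cv2.imwrite("pics/tubafter.png",cv2.resize(c["bgr"][140:300,310:460],None,fx=3,fy=3,interpolation=cv2.INTER_CUBIC))
c=cam("scene"); cv2.imwrite("pics/car1s.png",cv2.resize(c["bgr"][80:230,230:410],None,fx=4,fy=4,interpolation=cv2.INTER_CUBIC))
E
```

```text
t: 17.52
ee_pos: [0.5265, -0.0092, 0.1631]
tool_rot: [-0.5, -0.5, -0.5, 0.5]
ft_force: [0.6, 0.1, -2.5]
grip_width: 0.0195
t: 19.4
ee_pos: [0.4582, 0.2775, 0.163]
tool_rot: [-0.5, -0.5, -0.499, 0.501]
ft_force: [0.6, -1.2, -2.2]
grip_width: 0.0198
t 19.4 p [0.4582 0.2775 0.163 ] jawyaw -90.12 w 0.0198 F [ 0.6 -1.2 -2.2] j [-0.35  0.36 -0.31  1.91  0.14  0.89 -2.31]
```

View pics/car1.png

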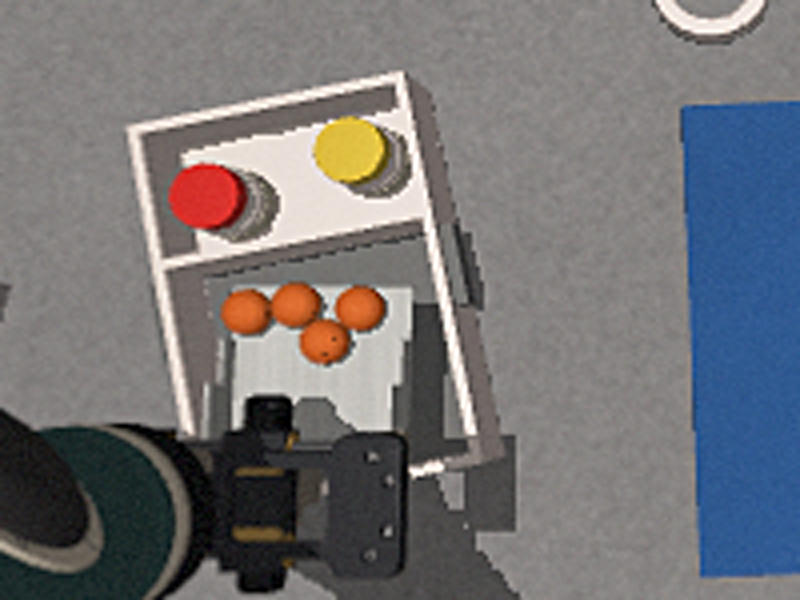

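View pics/tubafter.png

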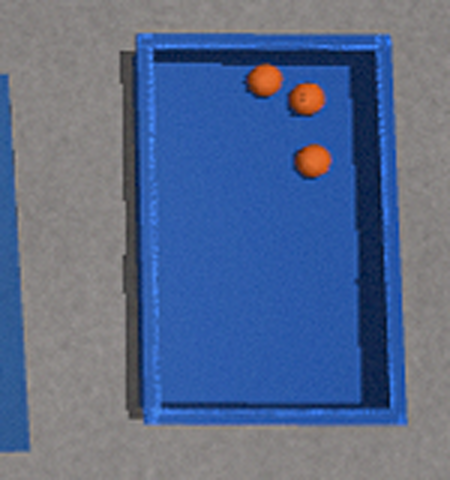

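View pics/car1s.png

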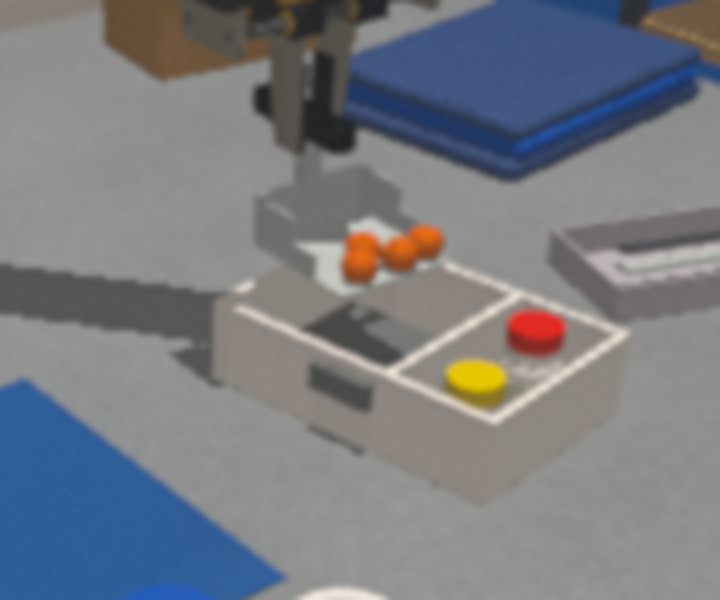

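The four pucks rode along safely and sit over the bay, and three remain in the tub. I align the scoop with the carrier and lower it a little.

```bash
python3 -m creep '{"claw":[0.01,0.01,0.01,0.01,0.01,0.01,0.01,0.01,0.01],"linear":[[0,0,0],[0,0,0],[0,0,0],[0,0,0],[0,0,0],[0.006,0,0],[0.008,0,0],[0.006,0,0],[0,0,0]],"spin":[-0.03,-0.06,-0.06,-0.04,-0.02,0,0,0,0]}' 60
python3 -m creep '{"claw":[0.01,0.01,0.01,0.01],"linear":[[0,0,0],[0,0,0],[0,0,0],[0,0,0]],"spin":[0,0,0,0]}' 12
python3 - <<'E'
from k import *
info()
c=cam("top"); 
cv2.imwrite("pics/car2.png",cv2.resize(c["bgr"][140:300,60:260],None,fx=4,fy=3.75,interpolation=cv2.INTER_CUBIC))
c=cam("scene"); cv2.imwrite("pics/car2s.png",cv2.resize(c["bgr"][80:230,230:410],None,fx=4,fy=4,interpolation=cv2.INTER_CUBIC))
E
```

```text
t: 20.62
ee_pos: [0.4576, 0.2775, 0.1422]
tool_rot: [0.549, 0.445, 0.549, -0.446]
ft_force: [1.0, -0.4, -2.7]
grip_width: 0.0194
t: 21.12
ee_pos: [0.4582, 0.2777, 0.1432]
tool_rot: [0.549, 0.445, 0.549, -0.445]
ft_force: [-0.1, 0.4, -2.1]
grip_width: 0.0199
t 21.125 p [0.4582 0.2777 0.1432] jawyaw -78.07 w 0.0199 F [-0.1  0.4 -2.1] j [-0.32  0.4  -0.35  1.93  0.18  0.85 -2.13]
```

View pics/car2.png

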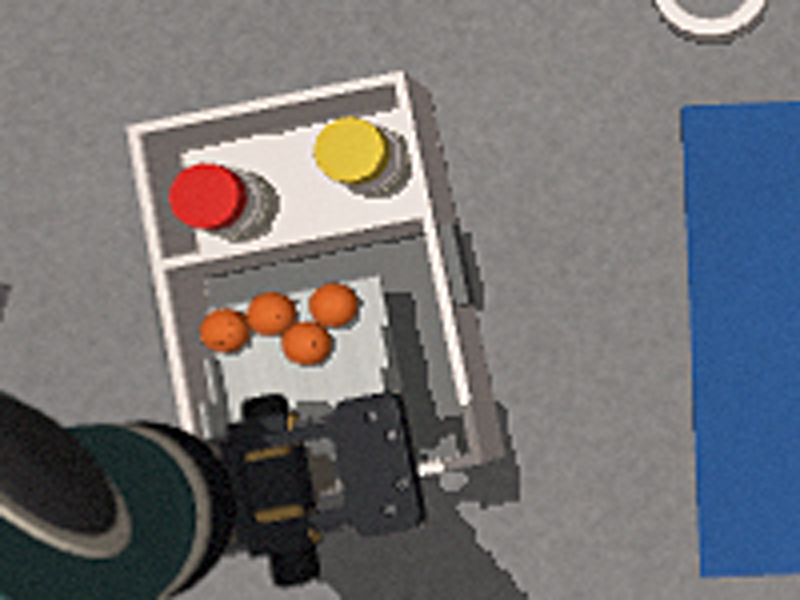

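View pics/car2s.png

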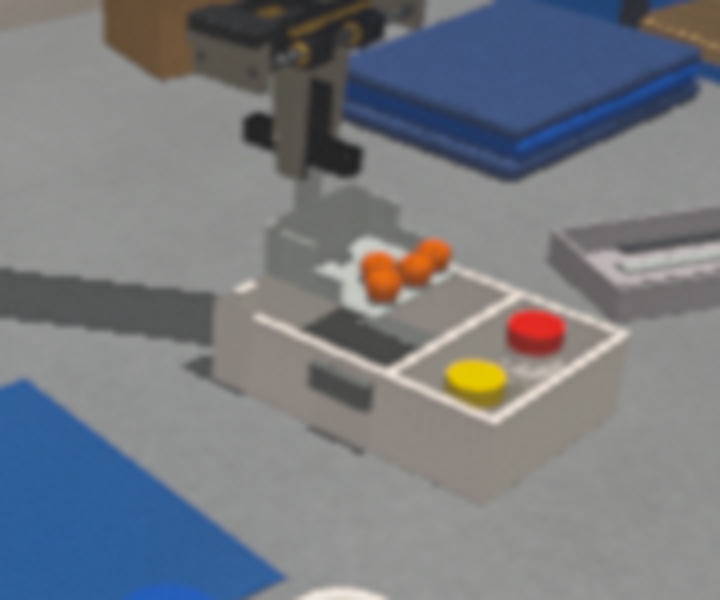

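```bash
cat >> k.py <<'E'
BAY=np.array([.5219,.2904]); CY=np.radians(11.9)
def inbay(P):
    d=np.atleast_2d(P)[:,:2]-BAY; return np.c_[d[:,0]*np.cos(CY)+d[:,1]*np.sin(CY),-d[:,0]*np.sin(CY)+d[:,1]*np.cos(CY)]
E
python3 - <<'E'
from k import *
c=cam("top"); 
for p in pucks(c,.094):
    if p[2][1]>.1: print(p[0],p[1],inbay(p[2]).round(3))
print("lip",inbay(plane(c,[(215/4+59.6,306/3.75+139.6),(380/4+59.6,278/3.75+139.6)],.083)))
print("tcp",inbay(pose()[0]))
E
```

```text
[110.6893617  191.78297872] 235 [[0.105 0.034]]
[130.42929293 225.69949495] 396 [[0.024 0.005]]
lip [[ 0.04216384  0.04350046]
 [ 0.03936318 -0.04825643]]
tcp [[-0.06498829  0.00074676]]
```

The scoop is centred in the bay, with its lip at bay x +0.04 and the pucks within |y| < 0.05. Now I ease the grip so it swings mouth-down.

```bash
python3 -m creep '{"claw":[0.01,0.01,0.01],"linear":[[0,0,0],[0,0,0],[0,0,0]],"spin":[0,0,0]}' 7
python3 - <<'E'
from k import *
info()
c=cam("scene"); cv2.imwrite("pics/car3s.png",cv2.resize(c["bgr"][80:230,230:410],None,fx=3,fy=3,interpolation=cv2.INTER_CUBIC))
E
```

```text
t: 21.65
ee_pos: [0.4581, 0.2777, 0.143]
tool_rot: [0.549, 0.445, 0.549, -0.445]
ft_force: [-0.7, 0.2, -1.3]
grip_width: 0.02
t 21.65 p [0.4581 0.2777 0.143 ] jawyaw -78.07 w 0.02 F [-0.7  0.2 -1.3] j [-0.32  0.4  -0.35  1.93  0.18  0.85 -2.13]
```

View pics/car3s.png

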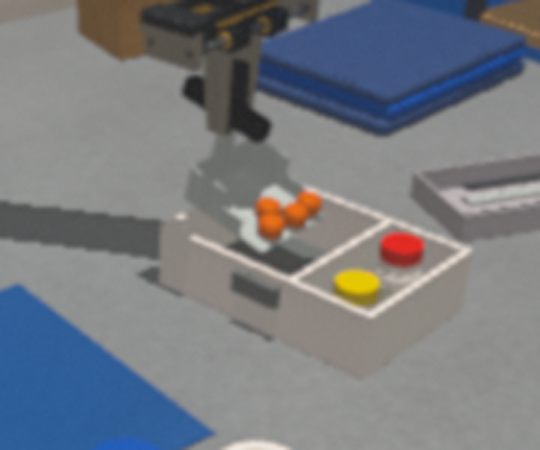

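At 7 N it has started to lean mouth-down, with the handle's rear rising and the pucks still on. I ease further.

```bash
python3 -m creep '{"claw":[0.01,0.01,0.01],"linear":[[0,0,0],[0,0,0],[0,0,0]],"spin":[0,0,0]}' 5
python3 - <<'E'
from k import *
info()
c=cam("scene"); cv2.imwrite("pics/car4s.png",cv2.resize(c["bgr"][80:230,230:410],None,fx=3,fy=3,interpolation=cv2.INTER_CUBIC))
E
```

```text
t: 22.08
ee_pos: [0.4581, 0.2777, 0.143]
tool_rot: [0.549, 0.445, 0.549, -0.445]
ft_force: [0.4, -0.8, -2.0]
grip_width: 0.0199
t 22.075 p [0.4581 0.2777 0.143 ] jawyaw -78.07 w 0.0199 F [ 0.4 -0.8 -2. ] j [-0.32  0.4  -0.35  1.93  0.18  0.85 -2.13]
```

View pics/car4s.png

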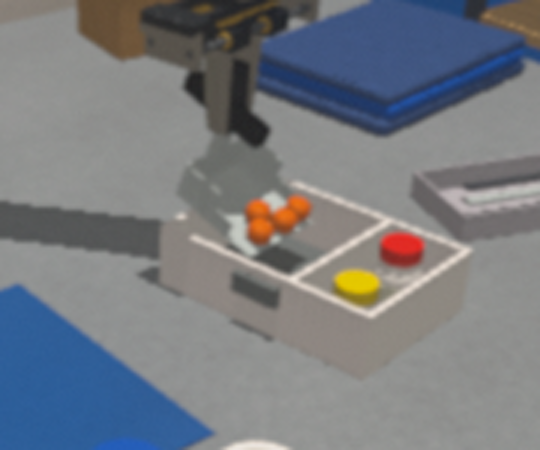

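```bash
python3 -m creep '{"claw":[0.01,0.01,0.01,0.01],"linear":[[0,0,0],[0,0,0],[0,0,0],[0,0,0]],"spin":[0,0,0,0]}' 4
python3 - <<'E'
from k import *
info()
c=cam("scene"); cv2.imwrite("pics/car5s.png",cv2.resize(c["bgr"][80:230,230:410],None,fx=3,fy=3,interpolation=cv2.INTER_CUBIC))
c=cam("top"); 
cv2.imwrite("pics/car5.png",cv2.resize(c["bgr"][140:300,60:260],None,fx=3,fy=3,interpolation=cv2.INTER_CUBIC))
E
```

```text
t: 22.62
ee_pos: [0.4582, 0.2778, 0.1431]
tool_rot: [0.549, 0.445, 0.549, -0.445]
ft_force: [0.0, -0.1, -2.3]
grip_width: 0.0198
t 22.625 p [0.4582 0.2778 0.1431] jawyaw -78.07 w 0.0198 F [ 0.  -0.1 -2.3] j [-0.32  0.4  -0.35  1.93  0.18  0.85 -2.13]
```

View pics/car5s.png

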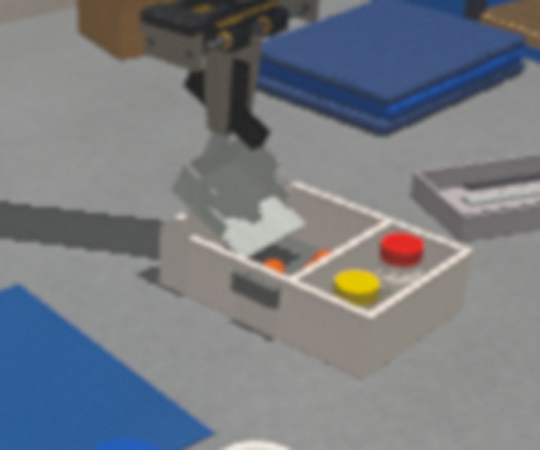

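View pics/car5.png

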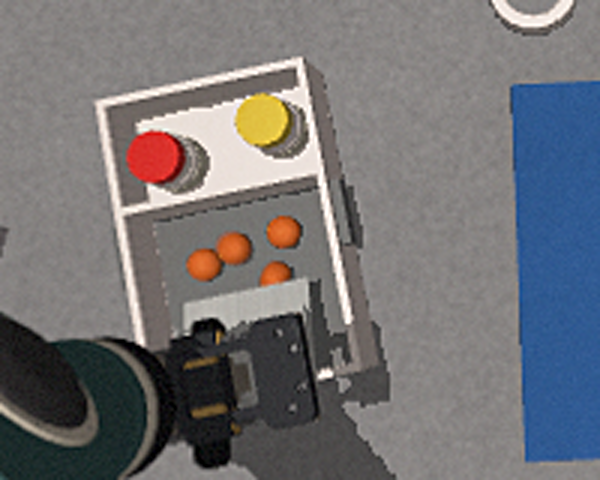

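All four pucks slid off and lie on the bay floor, at zoom (204,265), (234,247), (284,231) and (275,272). The scoop is empty and leans about 27°. I firm the grip, lift straight up and plan the way back to the mat.

```bash
python3 -m creep '{"claw":[0.01,0.01,0.01,0.01,0.01,0.01,0.01],"linear":[[0,0,0],[0,0,0],[-0.015,0,0],[-0.03,0,0],[-0.03,0,0],[-0.01,0,0],[0,0,0]],"spin":[0,0,0,0,0,0,0]}' 40
python3 - <<'E'
from k import *
info()
h=np.array([np.cos(CY),np.sin(CY)]); org=np.array([.5405,-.013]); tcp=org-.055*h; st=tcp+.048*h
print(tcp,st,delta([st[0],st[1],.16]))
c=cam("scene"); cv2.imwrite("pics/car6s.png",cv2.resize(c["bgr"][60:230,230:410],None,fx=4,fy=4,interpolation=cv2.INTER_CUBIC)[:600])
c=cam("top"); 
cv2.imwrite("pics/car6.png",cv2.resize(c["bgr"][140:300,60:260],None,fx=4,fy=3.75,interpolation=cv2.INTER_CUBIC))
for p in pucks(c,.016): print(p[0].round(1),p[1],inbay(p[2]).round(3))
E
```

```text
t: 23.6
ee_pos: [0.4583, 0.2778, 0.2287]
tool_rot: [0.549, 0.446, 0.549, -0.445]
ft_force: [-0.6, 0.6, -1.7]
grip_width: 0.0198
t 23.6 p [0.4583 0.2778 0.2287] jawyaw -78.08 w 0.0198 F [-0.6  0.6 -1.7] j [-0.3   0.29 -0.37  1.85  0.12  1.02 -2.08]
[ 0.48668201 -0.02434123] [ 0.53365044 -0.01444343] [ 68.61086965  13.22943572 301.53017247]
[397.9 166.3] 79 [[ 0.037 -0.62 ]]
[412.2 172.3] 81 [[ 0.016 -0.649]]
[110.7 191.8] 234 [[0.12  0.062]]
[414.2 193.1] 84 [[-0.033 -0.642]]
[153.9 216.8] 88 [[ 0.04  -0.028]]
[138.5 223.4] 85 [[0.033 0.01 ]]
[126.6 227.6] 87 [[0.029 0.04 ]]
[158.4 232.8] 50 [[ 0.001 -0.032]]
```

View pics/car6s.png

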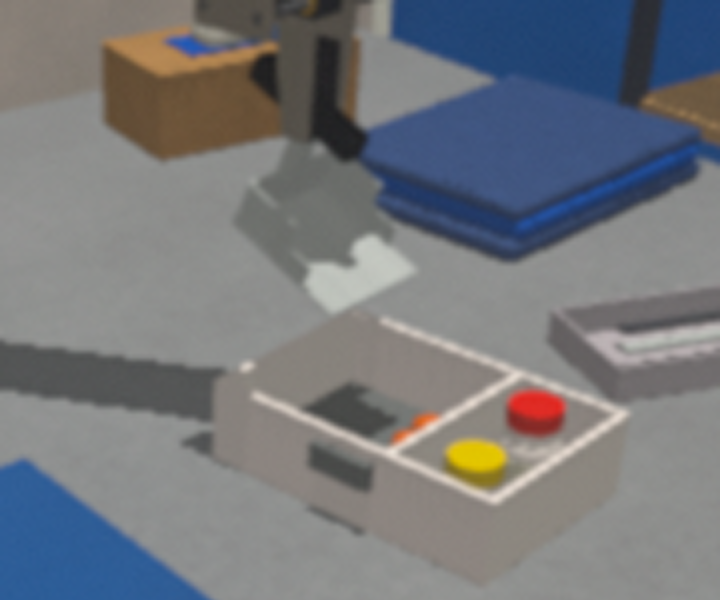

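View pics/car6.png

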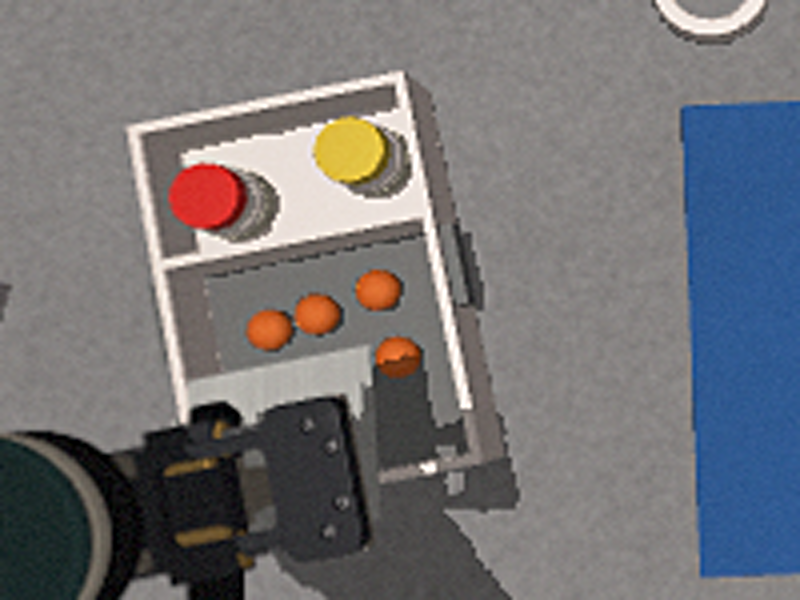

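Four pucks lie in the bay and three in the tub. I triangulate the lip to get the lean.

```bash
python3 - <<'E'
from k import *
a=cam("top"); b=cam("scene")
T=lambda x,y:(x/4+60-.4,y/3.75+140-.4); S=lambda x,y:(x/4+230-.4,y/4+60-.4)
P=[tri(a,T(186,382),b,S(417,268)),tri(a,T(370,346),b,S(333,313))]; print(P)
m=(P[0][0]+P[1][0])/2; p,_=pose(); g=p+[0,0,.019]; d=m-g; h=np.array([np.cos(CY),np.sin(CY)])
f,dz=d[:2]@h,d[2]; print("fwd,dz",f,dz,"ang",np.degrees(np.arctan2(-dz,f)-np.arctan2(80,105)),np.hypot(f,dz))
E
```

```text
[(array([0.51123661, 0.33683246, 0.13379998]), np.float64(0.0022340280777365766)), (array([0.53124877, 0.24369969, 0.13262204]), np.float64(0.004102549544503568))]
fwd,dz 0.06506554343637315 -0.11264447647415776 ang 22.68452291415746 0.13008575257424482
```

```bash
python3 -m creep '{"claw":[0.01,0.01,0.01,0.01,0.01,0.01,0.01,0.01,0.01,0.01,0.01],"linear":[[0,0.001,0.015],[0,0.001,0.03],[0,0.001,0.035],[0,0.001,0.035],[0.01,0.001,0.035],[0.015,0.002,0.035],[0.02,0.002,0.035],[0.02,0.002,0.035],[0.02,0.001,0.03],[0.012,0.001,0.016],[0,0,0]],"spin":[0,0,0,0,0,0,0,0,0,0,0]}' 40
python3 -m creep '{"claw":[0.01,0.01,0.01,0.01,0.01],"linear":[[0.02,0,0],[0.008,0,0],[0.003,0,0],[0,0,0],[0,0,0]],"spin":[0,0,0,0,0]}' 10
python3 - <<'E'
from k import *
info()
c=cam("scene"); cv2.imwrite("pics/m1s.png",cv2.resize(c["bgr"][110:280,150:330],None,fx=3,fy=3,interpolation=cv2.INTER_CUBIC))
E
```

```text
t: 25.18
ee_pos: [0.5324, -0.0153, 0.1301]
tool_rot: [0.548, 0.445, 0.549, -0.446]
ft_force: [-0.7, 0.9, -2.0]
grip_width: 0.0197
t: 25.8
ee_pos: [0.5334, -0.0139, 0.1006]
tool_rot: [0.55, 0.445, 0.549, -0.445]
ft_force: [0.1, 0.6, -1.3]
grip_width: 0.0201
t 25.8 p [ 0.5334 -0.0139  0.1006] jawyaw -78.06 w 0.0201 F [ 0.1  0.6 -1.3] j [ 0.12  0.44 -0.2   1.97  0.12  0.75 -1.51]
```

View pics/m1s.png

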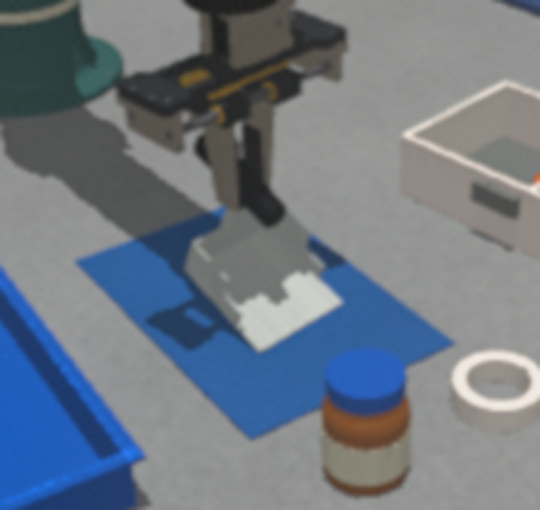

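The lip hovers about at the mat, with the scoop still leaning. I lower along an arc while drawing back, so the lip pivots the scoop level.

```bash
python3 -m creep '{"claw":[0.01,0.01,0.01,0.01,0.01,0.01,0.01],"linear":[[0.005,-0.008,0],[0.006,-0.011,0],[0.008,-0.01,0],[0.008,-0.009,0],[0.008,-0.008,0],[0.001,-0.002,0],[0,0,0]],"spin":[0,0,0,0,0,0,0]}' 10
python3 - <<'E'
from k import *
info()
c=cam("scene"); cv2.imwrite("pics/m2s.png",cv2.resize(c["bgr"][110:280,150:330],None,fx=3,fy=3,interpolation=cv2.INTER_CUBIC))
c=cam("top"); cv2.imwrite("pics/m2.png",cv2.resize(c["bgr"][150:300,200:360],None,fx=3,fy=3,interpolation=cv2.INTER_CUBIC))
E
```

```text
t: 26.72
ee_pos: [0.4858, -0.0241, 0.0638]
tool_rot: [0.549, 0.445, 0.549, -0.445]
ft_force: [-0.0, -0.3, -1.6]
grip_width: 0.0199
t 26.725 p [ 0.4858 -0.0241  0.0638] jawyaw -78.07 w 0.0199 F [-0.  -0.3 -1.6] j [ 0.14  0.44 -0.19  2.1   0.14  0.62 -1.51]
```

View pics/m2s.png

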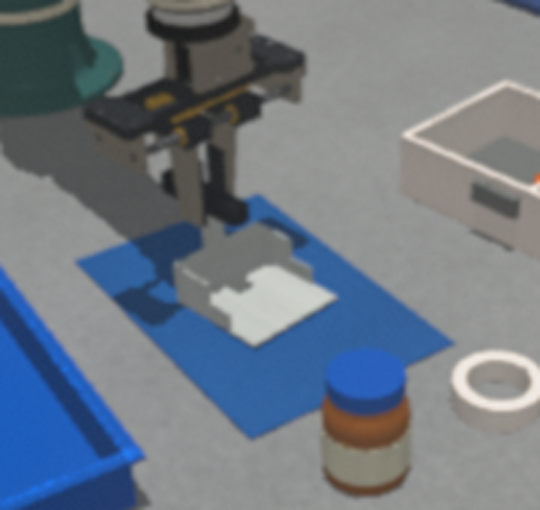

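View pics/m2.png

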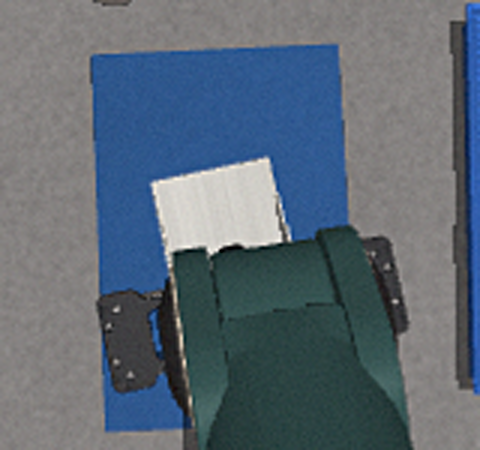

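The scoop is nearly flat on the mat. I press lightly, open and retreat straight up.

```bash
python3 -m creep '{"claw":[0.01,0.01,0.01],"linear":[[0.001,0,0],[0.001,0,0],[0,0,0]],"spin":[0,0,0]}' 4
python3 -m creep '{"claw":[0.09,0.09,0.09,0.09,0.09,0.09,0.09,0.09,0.09,0.09],"linear":[[0,0,0],[0,0,0],[0,0,0],[0,0,0],[0,0,0],[0,0,0],[0,0,0],[-0.02,0,0],[-0.04,0,0],[-0.05,0,0]],"spin":[0,0,0,0,0,0,0,0,0,0]}'
python3 -m creep '{"claw":[0.09,0.09,0.09,0.09,0.09,0.09],"linear":[[-0.05,-0.02,0],[-0.03,-0.04,0],[0,-0.04,-0.04],[0,-0.02,-0.05],[0,0,-0.05],[0,0,0]],"spin":[0,0,0,0,0,0]}'
python3 - <<'E'
from k import *
info()
c=cam("scene","endscene"); 
c=cam("top","endtop")
for p in pucks(c,.016): print(p[0].round(1),p[1],p[2].round(3),inbay(p[2]).round(3))
E
```

```text
t: 27.2
ee_pos: [0.4865, -0.024, 0.0623]
tool_rot: [0.549, 0.445, 0.549, -0.445]
ft_force: [0.2, -0.0, 4.8]
grip_width: 0.0202
t: 28.45
ee_pos: [0.4852, -0.024, 0.1726]
tool_rot: [0.549, 0.445, 0.55, -0.446]
ft_force: [2.0, -1.2, 0.9]
grip_width: 0.09
t: 29.2
ee_pos: [0.339, 0.0906, 0.2525]
tool_rot: [0.551, 0.444, 0.55, -0.443]
ft_force: [-0.4, -1.1, -0.0]
grip_width: 0.0898
t 29.2 p [0.339  0.0906 0.2525] jawyaw -77.71 w 0.0898 F [-0.4 -1.1 -0. ] j [ 0.09 -0.09 -0.41  2.19 -0.04  1.03 -1.66]
[398.2 166.3] 77 [ 0.686 -0.309  0.016] [[ 0.037 -0.62 ]]
[412.2 172.4] 79 [ 0.671 -0.342  0.016] [[ 0.016 -0.649]]
[110.7 191.8] 234 [0.627 0.376 0.016] [[0.12  0.062]]
[414.3 193. ] 81 [ 0.622 -0.345  0.016] [[-0.033 -0.642]]
[153.8 216.8] 85 [0.567 0.271 0.016] [[ 0.04  -0.028]]
[138.4 223.4] 83 [0.552 0.307 0.016] [[0.033 0.011]]
[126.5 227.4] 83 [0.542 0.335 0.016] [[0.029 0.04 ]]
[158.6 234.6] 84 [0.525 0.259 0.016] [[-0.003 -0.031]]
```

View pics/endtop.png

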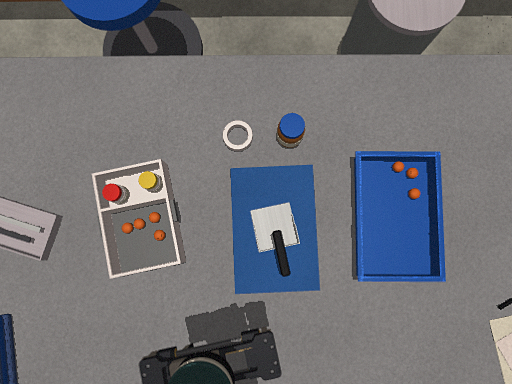

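View pics/endscene.png

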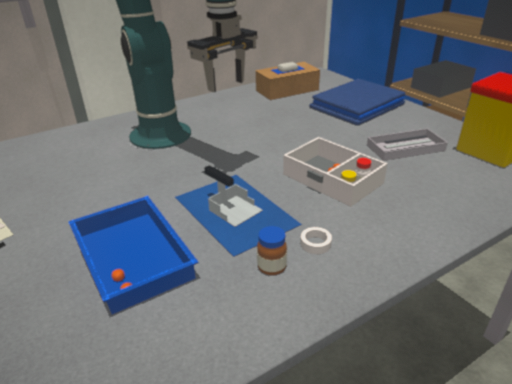

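The end pictures show four pucks in the bay, three in the tub and the scoop standing free on the mat. The jar (291,127), tape (237,135) and pots are at the same pixels as at the start. As a last check I compare the handle's projection with an upright scoop.

```bash
python3 - <<'E'
from k import *
a=cam("top"); b=cam("scene")
cv2.imwrite("pics/ez.png",cv2.resize(a["bgr"][190:290,230:320],None,fx=6,fy=6,interpolation=cv2.INTER_CUBIC))
cv2.imwrite("pics/ezs.png",cv2.resize(b["bgr"][155:235,190:290],None,fx=6,fy=6,interpolation=cv2.INTER_CUBIC))
F=plane(a,[(251,212),(291.5,203)],.003); d=F[0]-F[1]; yaw=np.arctan2(d[1],d[0])-np.pi/2; m=F.mean(0); print(np.degrees(yaw),m)
for P in ((50,48,2),(50,-48,2),(-110,0,91),(-10,0,91),(-52,48,38),(-52,-48,38)):
    x,y,z=P[0]-50,P[1],P[2]+2; w=m*[1,1,0]+np.array([x*np.cos(yaw)-y*np.sin(yaw),x*np.sin(yaw)+y*np.cos(yaw),z])/1000
    print(P,((proj(a,w)+.4-[230,190])*6).round(),((proj(b,w)+.4-[190,155])*6).round())
E
```

```text
12.40293095236378 [ 0.58944791 -0.00624593  0.003     ]
(50, 48, 2) [[132. 133.]] [[420. 331.]]
(50, -48, 2) [[368.  81.]] [[256. 430.]]
(-110, 0, 91) [[356. 529.]] [[80. 66.]]
(-10, 0, 91) [[293. 252.]] [[232. 148.]]
(-52, 48, 38) [[188. 390.]] [[256. 174.]]
(-52, -48, 38) [[435. 335.]] [[ 90. 262.]]
```

View pics/ez.png

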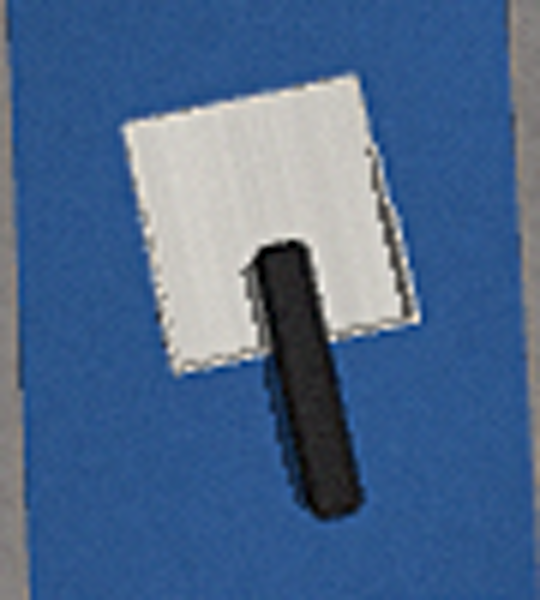

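View pics/ezs.png

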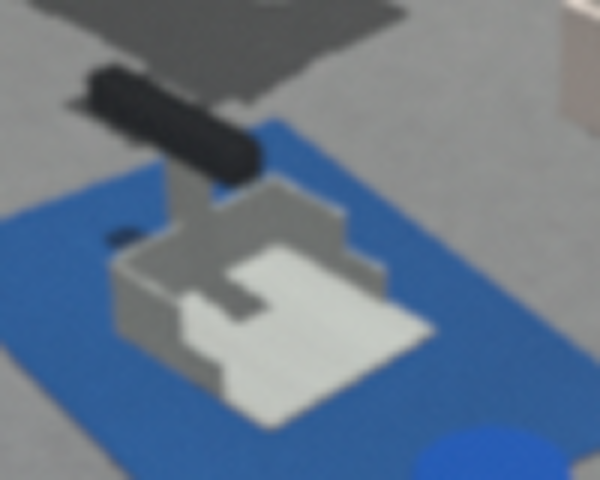

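The scoop's features match an upright scoop, apart from a uniform offset of about 1–3 px. I hand the job in.

```bash
python3 -c "
from plant import r
print(r.state()['t'], r.sign_off())"
```

```text
the job is handed in; nothing more can be done
29.4 None
```

I scooped four pucks out of the tub and tipped them into the carrier's empty compartment by easing the grip until the scoop swung mouth-down. I then set the scoop level on the mat, let go and handed in at 29.4 s.

**Last checks:**
- **Pucks:** four lie well inside the compartment and three in the tub, with none anywhere else. I saw no sign of the gripper touching a puck, but puck contact isn't measured.
- **Scoop:** it stands free near the middle of the mat. Its picture matches an upright scoop to within a uniform 1–3 px shift.
- **Bystanders:** the pots, jar and tape look unmoved; the jar, tape and red-lidded pot are at the same pixels as at the start.
- **Robot:** the gripper is open and clear of everything.

**What did not go to plan:**
- **First grasp:** it closed while the arm was already lifting, so it held the bar about 10 mm too high. I re-gripped with the scoop resting on the tub floor.
- **Lowering into the tub:** the scoop met the floor about 5 mm sooner than I had worked out, and the wrist force reached about 43 N, under the 120 N limit.
- **Fifth puck:** one puck ended half off the side of the scoop, so I let it drop back into the tub.

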